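Load and start the test kiln

ROBOT

A 7-joint arm with a two-finger parallel gripper is mounted at the origin on the work surface. World frame = base frame: x ahead of the robot, y to its left, z up, the work surface at z = 0. Lengths are in m, angles in rad, forces in N, time in s.
With the tool pointing down it reaches from about 0.4 to 0.875 m from the base axis. Payload 6.5 kg.
Tool frame: the origin (TCP) lies midway between the tips of the shut fingers; the grasp point (between the pads) lies 19 mm behind it; y points along the fingers, z is the direction in which the jaws open and shut, and the axes are right-handed (so a half turn about y gives the same grasp; the last joint's range is limited). The gripper opens to 85 mm and grips with 20 to 120 N. Pads are 22 mm wide; open, the fingers measure 114 mm over their backs; the gripper's body (76 mm by 85 mm) begins 54 mm behind the grasp point. The pads swing forward as they close: fully open they stand 13 mm farther back than shut.
Start: joints at [-1.188, 0.536, -0.004, 1.538, 0.003, 1.067, -0.071], TCP at [0.282, 0.586, 0.231] pointing down, gripper open.
Joint ranges: [-2.7, 2.7], [-0.37, 2.16], [-1.27, 1.26], [0.24, 2.4], [-1.31, 4.45], [0.19, 1.91], [-2.76, 2.76]. Speed limits (rad/s): [2.39, 2.39, 3.14, 3.14, 3.14, 3.14, 3.14].

INTERFACE

Orientations are given as a unit quaternion [w, x, y, z].
In Python, from workcell import r, capture, finder gives the robot as it stands.
- The arm moves only by the tool drive_tool, never from a script. Its argument "motion" is a list of rows, each an object with "translation": the shift along the tool's x, y, z each as a share of 0.5 m, from -1 to 1, a list of three; "delta_rot": the turn, a rotation vector about the tool's x, y, z each as a share of 180 degrees, from -1 to 1, a list of three; "grip": the opening, from 0 (shut) to 1 (fully open). A call has 1 to 10 rows; each row is the pose to reach, as a shift and turn from the pose measured when the call began, along the tool's axes at that moment, turning the shorter way round; what a row does not reach only later rows make up. A row lasts 1/12 s, in which the tool goes at most 41.7 mm and 7.16 degrees, less where a joint would pass 70% of its speed; a pose out of reach is approached as far as the arm can. A call with a number of a shift or a turn outside -1 to 1 is refused whole. A call with a gripper value outside its range is refused whole. The fingers move at their own pace and stop on an object; the grip force is fixed at half the most. Time passes only in rows, so rows that repeat a pose let the fingers close. It gives the time, the measured TCP pose, the force and the opening at its end, in the units of the state.
- r.observe(): the state, without advancing time (a new reading comes with each control period).
- capture(name): name is "scene" or "top"; returns a dict with "pixels" (384x512x3 uint8, blue, green, red), "intrinsics" (3x3 intrinsics, pixels), "rvec" (rotation vector, rad) and "tvec" (3), from world to camera coordinates, as OpenCV has them. Camera axes: x right, y down, z forward; pixel columns grow to the right and rows downward; lengths in m; the calibration is good to about 2 mm. A picture is of the moment at which its call begins. There is no depth.
- r.finish_job(): hands the job in, once; it reports no verdict.
Trained networks look in a picture, given as the dict that the camera call returned (one of the last four; its "shot" number tells which), for a name from the list of things; names that differ only in an ending like _2 or _b are one class to them, and where a whole thing is asked for, a point or a joint stands for the part that bears it (a point fixed in the world has none). Each returns a list of dicts, best first, with "p" (0 to 1); they miss things now and then, are a little off and sometimes report something else, mostly with a low value. They report only what shows in the picture. A call takes as long as a camera call.
- finder.recognise(picture, thing): "rect" ([centre column, centre row, width, height] in pixels, round what is visible of it).
The state is a dict: "time": time; "joint_positions": joint angles; "qd": joint speeds; "tau": joint torques, N m; "ee_pos": TCP position; "tool_rot": TCP orientation; "ft_force": force on the tool from outside, world axes, zero at the start; "ft_torque": the same for the moment, N m; "width": opening from 0.0 (shut) to 1.0 (fully open).
Only numpy, scipy, OpenCV 4.12 (cv2) and the standard library are available. Lean on these libraries where they do the work, as an engineer would, in place of code of your own. Each camera call takes 0.05 s, during which the arm holds its last target.

TASK

Load the little bench kiln and start the firing: take the lid off and set it aside, nest all the clay pots from the ware board one inside another, upright in a single stack on the kiln floor, then put the lid back and press it down until it sits level and fully home all round. Only then twist the start dial on the control box clockwise to its stop and let it spring back; leave the other things on the table where they are.

Things in the scene. Friction and masses are not known exactly. Their poses are not given: they have to be found in the camera images.
- pot0: unfired clay pot, 90 g, all alike: 48 mm tall, foot 28 mm across, flaring to 48 mm at 32 mm height, then a stepped-out upright collar 60 mm across up to the rim (wall 3.5 mm). Pots nest: the upper collar rests on the lower rim, each pot 16 mm above the one below. Origin: centre of its underside, z up. 3 or 4 of the pots are present
- pot1: unfired clay pot, 90 g, all alike: 48 mm tall, foot 28 mm across, flaring to 48 mm at 32 mm height, then a stepped-out upright collar 60 mm across up to the rim (wall 3.5 mm). Pots nest: the upper collar rests on the lower rim, each pot 16 mm above the one below. Origin: centre of its underside, z up. 3 or 4 of the pots are present
- pot2: unfired clay pot, 90 g, all alike: 48 mm tall, foot 28 mm across, flaring to 48 mm at 32 mm height, then a stepped-out upright collar 60 mm across up to the rim (wall 3.5 mm). Pots nest: the upper collar rests on the lower rim, each pot 16 mm above the one below. Origin: centre of its underside, z up. 3 or 4 of the pots are present
- pot3: unfired clay pot, 90 g, all alike: 48 mm tall, foot 28 mm across, flaring to 48 mm at 32 mm height, then a stepped-out upright collar 60 mm across up to the rim (wall 3.5 mm). Pots nest: the upper collar rests on the lower rim, each pot 16 mm above the one below. Origin: centre of its underside, z up. 3 or 4 of the pots are present
- board: plain wooden ware board, 220 x 220 x 6 mm, fixed, lying on the table left or right of the kiln; the pots start on it about 110 mm apart. Origin: centre of its underside (top is 6 mm higher)
- slab: empty square kiln shelf of white refractory, 220 x 220 x 12 mm, fixed, on the other side of the kiln from the board: a handy place to lay the lid. Origin: centre of its underside
- kiln: small round bench-top kiln, 236 mm across, open at the top, steel jacket and white brick, with a grey control box (100 x 90 mm, 95 mm tall) on its -x side; fixed. Origin on the table at the kiln's axis; the control box's middle lies 168 mm along the kiln's own -x
- kiln_floor (a point): centre of the kiln's inner floor, 45 mm above the table. The chamber is round, 160 mm across and 88 mm deep; axes as the kiln's
- kiln_rim (a point): centre of the kiln's mouth at the height of its flat rim (133 mm above the table). Four small sprung balls in the chamber wall just below the rim snap over the lid's plug: seating the lid takes a push of roughly 10 N, lifting it off takes about 18 N
- lid: loose kiln lid, 350 g: steel disc 196 mm across, its top 44 mm up, a ring-shaped plug 22 mm deep below (155 mm across its bead, 148 at the bottom, hollow inside 134 mm wide, 34 deep: the pot stack must stand within 30 mm of the kiln's axis), bridge handle on top. Starts seated on the kiln. Origin: centre of the plug's lower edge; x along the handle bar, z up
- lid_seat (a point): centre of the disc's underside, 22 mm above the lid's origin: it meets the kiln's rim when the lid is seated
- lid_handle (a point): middle of the lid's handle bar, 72 mm above the lid's origin; bar 76 mm long (along the lid's x), 14 mm wide, 16 mm tall, with 20 mm free below
- start_dial (a joint): turn of the black start dial on top of the control box: 0 at rest, grows clockwise seen from above, stop at 1.2 rad; a light spring (0.09 N m at the stop) returns it to 0
- dial_grip (a point): on the dial's vertical axis, at the height to grip its raised bar; the bar is 42 mm long, 14 mm wide, 32 mm tall, its top 7 mm above this point; x runs along the bar, and it turns with the dial
- crock: ceramic crock of tools, 84 mm across, 170 mm tall with the tools, origin centre of underside; to be left alone
- jar: capped glass jar, 72 mm across, 75 mm tall, origin centre of underside; to be left alone
- mallet: rubber mallet lying on the table, head 52 x 75 mm at its origin, handle 230 mm along its x; to be left alone

How it is judged:
By the outcome, as a careful person would: the job done as asked, in the order asked, and still so for the second after the job is handed in, with the robot touching nothing.
Of pot0, pot1, pot2, pot3 only 3 to 4 are there at a start; the rules pass over those that are not, and their reading is None.
At some moment in a run one of lid may be knocked a few centimetres aside while the robot is not near it.
It also fails if it takes over 200 s, if anything falls off the work surface, if the arm or the gripper's body presses on something with over 40 N, if the wrist force passes 120 N, or if a joint passes its speed limit or range.

## Working session

There is one attempt and no reset: what is moved stays moved. The work goes in short steps, Python scripts to look and compute and a tool call to move; the robot and the scene stay as the last step left them, time stands still between calls to the robot, and variables do not carry over. Pictures are saved under pics/ and viewed, and the job is handed in when it is done.

Besides the shell and the picture viewer there is one more tool, called after "Request:" as a command line: name --argument value ..., lists and objects as JSON in quotes. drive_tool: Moves the arm, as the interface text tells. Shift numbers are shares of 0.5 m and turn numbers shares of 180 degrees, none past 1 either way. Its arguments: {"type":"object","properties":{"motion":{"type":"array"}},"required":["motion"]}

```bash
ls; mkdir -p pics
python3 - <<'E'
from workcell import r,capture,finder
import cv2
s=r.observe();print({k:s[k] for k in['time','ee_pos','tool_rot','ft_force','width']})
for n in['scene','top']:
    c=capture(n);cv2.imwrite(f'pics/{n}0.png',c['pixels']);print(n,c['intrinsics'],c['rvec'],c['tvec'])
    for t in['pot0','board','slab','kiln','lid','lid_handle','start_dial','crock','jar','mallet']:
        print(t,[( [round(float(v)) for v in d['rect']],round(d['p'],2)) for d in finder.recognise(c,t)[:6]])
E
```

```text
pics
{'time': 0.0, 'ee_pos': array([0.28175564, 0.58507188, 0.23041717]), 'tool_rot': array([-0.68878052,  0.68998506, -0.15742014,  0.15722885]), 'ft_force': array([-0.12020435, -1.28127137,  0.27043949]), 'width': 0.9967461947364892}
scene [[382.25558248   0.         253.93903795]
 [  0.         382.25558248 186.38145935]
 [  0.           0.           1.        ]] [ 2.20857053  0.71068742 -0.33069612] [-0.50164729 -0.13200309  1.49605486]
pot0 [([292, 148, 20, 20], 0.64), ([277, 162, 15, 15], 0.63), ([250, 155, 14, 15], 0.54), ([267, 141, 12, 18], 0.53)]
board [([269, 157, 76, 40], 0.94), ([278, 161, 11, 13], 0.3)]
slab [([149, 260, 106, 79], 0.67), ([230, 284, 31, 38], 0.63)]
kiln [([242, 208, 107, 76], 0.92), ([229, 283, 29, 38], 0.23)]
lid [([254, 191, 68, 52], 0.7), ([149, 258, 107, 82], 0.44)]
lid_handle [([255, 190, 69, 44], 0.81)]
start_dial [([206, 180, 16, 13], 0.51)]
crock [([324, 179, 27, 45], 0.86)]
jar []
mallet [([304, 246, 48, 72], 0.58)]
top [[418.12579787   0.         257.40659698]
 [  0.         418.12579787 188.14470114]
 [  0.           0.           1.        ]] [ 2.15382504 -2.1403306   0.1538918 ] [-0.02257702  0.59994929  1.42905956]
pot0 [([155, 236, 22, 16], 0.82), ([150, 203, 14, 20], 0.8), ([185, 207, 20, 18], 0.74), ([186, 234, 16, 16], 0.47)]
board [([173, 222, 60, 65], 0.67)]
slab [([336, 230, 70, 67], 0.75), ([323, 154, 21, 21], 0.43)]
kiln [([258, 194, 72, 101], 0.75)]
lid [([252, 177, 58, 58], 0.69), ([255, 136, 70, 22], 0.16)]
lid_handle [([254, 174, 59, 61], 0.72)]
start_dial [([261, 230, 10, 16], 0.6), ([254, 193, 73, 104], 0.32)]
crock [([187, 148, 29, 29], 0.82)]
jar [([322, 157, 20, 19], 0.95)]
mallet [([254, 178, 62, 58], 0.73), ([255, 136, 75, 21], 0.55)]
```

Run:
```python
import cv2
a=cv2.imread('pics/scene0.png');b=cv2.imread('pics/top0.png')
cv2.imwrite('pics/s0z.png',cv2.resize(a[110:310,90:360],None,fx=2.9,fy=2.9,interpolation=cv2.INTER_CUBIC))
cv2.imwrite('pics/t0z.png',cv2.resize(b[110:280,130:390],None,fx=3,fy=3,interpolation=cv2.INTER_CUBIC))
```

```text
(no output)
```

View pics/s0z.png

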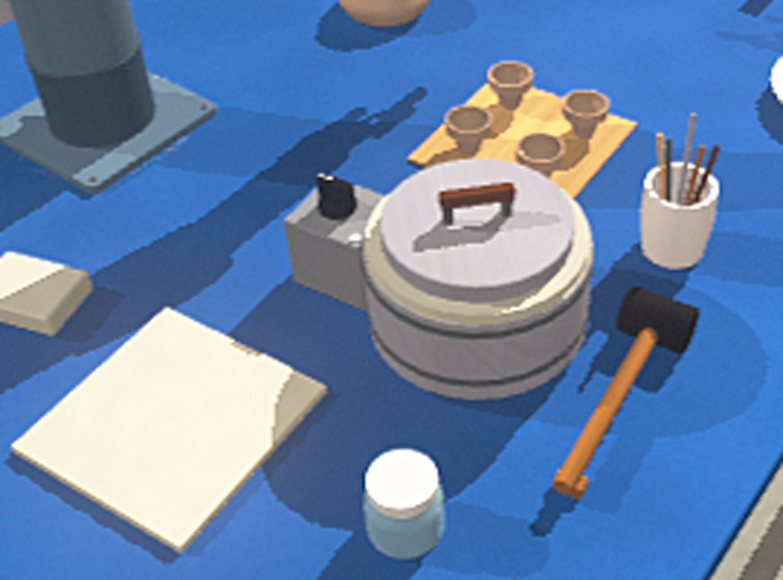

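View pics/t0z.png

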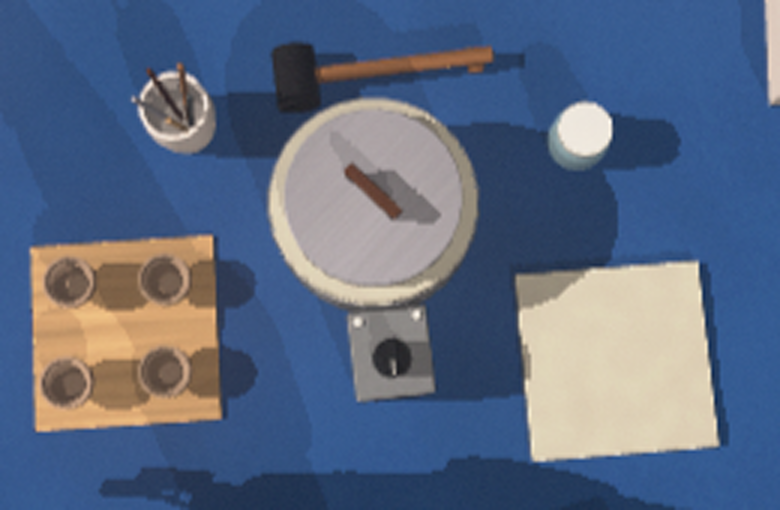

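View pics/top0.png

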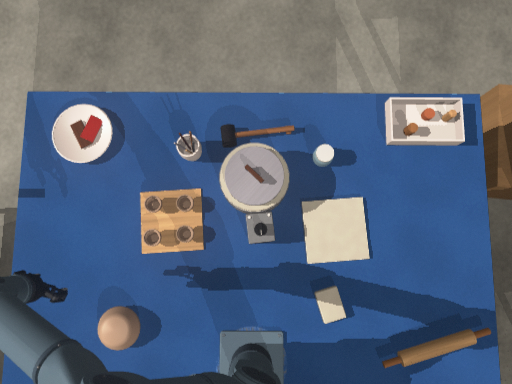

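```bash
cat > h.py <<'E'
import numpy as np, cv2
from scipy.spatial.transform import Rotation as R
from workcell import r,capture,finder
def ray(c,u,v):
    K=c['intrinsics'];Rm=cv2.Rodrigues(np.array(c['rvec'],float))[0];t=np.array(c['tvec']).ravel()
    d=Rm.T@np.linalg.inv(K)@np.array([u,v,1.]);o=-Rm.T@t
    return o,d
def at(c,u,v,z):
    o,d=ray(c,u,v);return o+d*(z-o[2])/d[2]
def proj(c,p):
    q=cv2.projectPoints(np.atleast_2d(np.array(p,float)),np.array(c['rvec'],float),np.array(c['tvec'],float),c['intrinsics'],None)[0]
    return q.reshape(-1,2)
def tri(c1,p1,c2,p2):
    A=[];b=[]
    for c,p in((c1,p1),(c2,p2)):
        o,d=ray(c,*p);d/=np.linalg.norm(d);P=np.eye(3)-np.outer(d,d);A.append(P);b.append(P@o)
    return np.linalg.solve(A[0]+A[1],b[0]+b[1])
def rot():
    q=r.observe()['tool_rot'];return R.from_quat([q[1],q[2],q[3],q[0]])
def move(p=None,Rt=None):
    """shares for a target TCP position/orientation"""
    s=r.observe();R0=rot();
    if p is not None: print('trans',np.round(R0.inv().apply(np.array(p)-s['ee_pos'])/0.5,4).tolist())
    if Rt is not None: print('rot',np.round((R0.inv()*Rt).as_rotvec()/np.pi,4).tolist())
def zoom(c,name,u0,v0,u1,v1,f):
    cv2.imwrite(f'pics/{name}.png',cv2.resize(c['pixels'][v0:v1,u0:u1],None,fx=f,fy=f,interpolation=cv2.INTER_CUBIC))
def st():
    s=r.observe();print('t',round(s['time'],2),'p',np.round(s['ee_pos'],4),'F',np.round(s['ft_force'],1),'w',round(s['width'],3));print('axes (cols xyz)\n',np.round(rot().as_matrix(),3))
E
python3 - <<'E'
from h import *
st();print(r.observe()['joint_positions'])
a=capture('scene');b=capture('top')
zoom(a,'s1',185,155,295,250,7);zoom(b,'t1',215,135,295,250,6.5)
zoom(b,'t1b',130,180,210,260,7);zoom(a,'s1b',225,125,315,185,8)
import pickle;pickle.dump((a,b),open('c0.pkl','wb'))
E
```

```text
t 1.1 p [0.282  0.5856 0.2313] F [-0.1 -0.3  0. ] w 0.995
axes (cols xyz)
 [[ 0.901 -0.     0.434]
 [-0.434 -0.     0.901]
 [ 0.    -1.    -0.   ]]
[-1.18819054  0.5364213  -0.00441527  1.53793069  0.00260077  1.06731854
 -0.07119161]
```

View pics/s1.png

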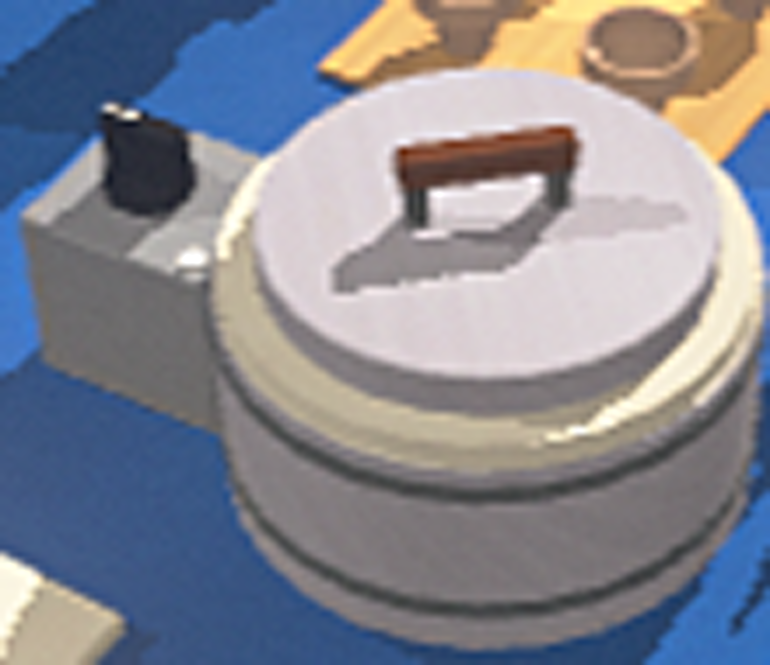

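View pics/t1.png

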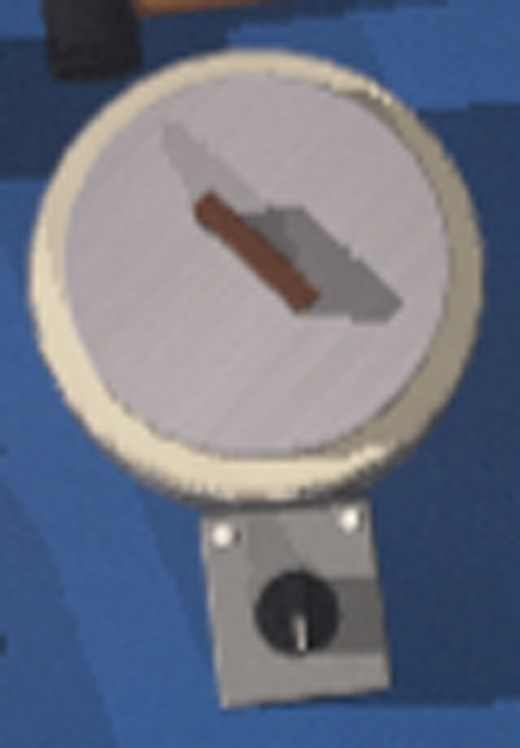

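View pics/t1b.png

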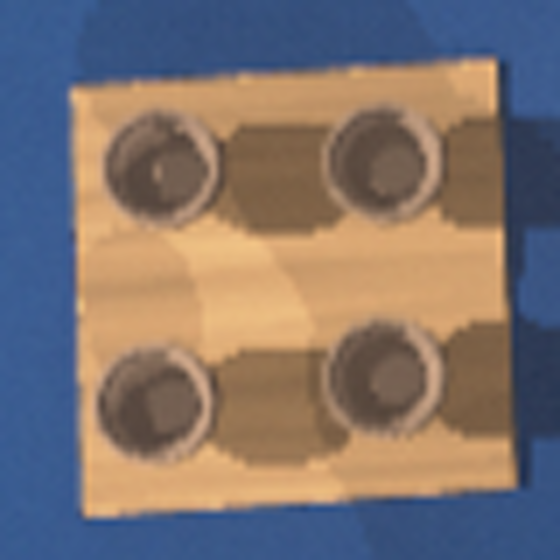

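View pics/s1b.png

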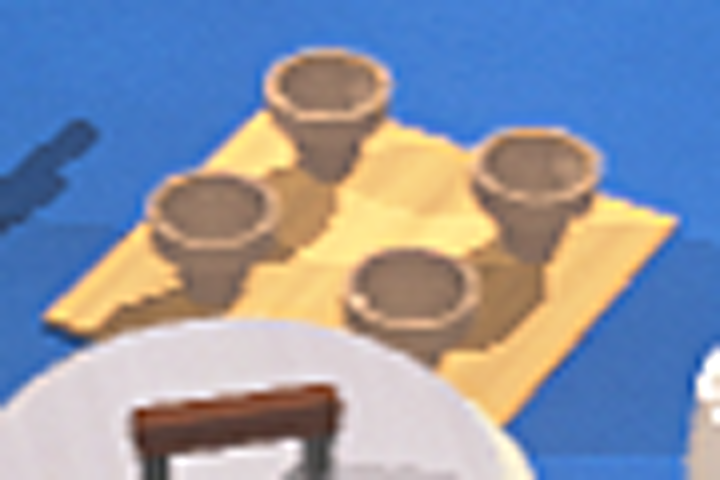

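Run:
```python
from h import *
import pickle;a,b=pickle.load(open('c0.pkl','rb'))
T=lambda x,y,f,u0,v0:((x+.5)/f-.5+u0,(y+.5)/f-.5+v0)
t1=lambda x,y:T(x,y,6.5,215,135)
t2=lambda x,y:T(x,y,7,130,180)
s1=lambda x,y:T(x,y,7,185,155); s2=lambda x,y:T(x,y,8,225,125)
print('cam',ray(a,0,0)[0],ray(b,0,0)[0])
for n,p,q in[('A',(161,168),(537,165)),('B',(383,164),(413,286)),('C',(156,403),(327,88)),('D',(384,377),(210,212))]:
    print(n,at(b,*t2(*p),.054)[:2].round(4),at(a,*s2(*q),.054)[:2].round(4),tri(b,t2(*p),a,s2(*q)).round(4))
print('board corners',[at(b,*t2(*p),.006)[:2].round(4) for p in[(72,88),(497,60),(519,487),(85,517)]])
print('lid disc',at(b,*t1(257,265),.155), 'scene',at(a,*s1(487,225),.155))
print('kiln rim',at(b,*t1(257,275),.133))
e1,e2=at(b,*t1(203,200),.191),at(b,*t1(308,300),.191)
print('handle',e1,e2,(e1+e2)/2,np.linalg.norm(e1-e2),np.degrees(np.arctan2(*(e1-e2)[[1,0]])))
f1,f2=at(a,*s1(397,148),.191),at(a,*s1(577,127),.191)
print('handle sc',f1,f2)
print('box',[at(b,*t1(*p),.095)[:2].round(4) for p in[(200,518),(368,502),(389,688),(222,708)]])
print('dial',[at(b,*t1(297,613),z)[:2].round(4) for z in(.1,.12,.135)], 'ptr',at(b,*t1(303,645),.135),'tri', tri(b,t1(302,650),a,s1(105,105)))
```

```text
cam [ 1.11973999 -0.67816604  0.89080198] [ 0.39002662 -0.01957708  1.50005202]
A [0.542  0.3452] [0.5409 0.3501] [0.5426 0.3451 0.0573]
B [0.5447 0.235 ] [0.5444 0.2395] [0.5455 0.2355 0.0567]
C [0.4261 0.3428] [0.4244 0.3461] [0.4264 0.3424 0.0567]
D [0.4395 0.2313] [0.4377 0.232 ] [0.4392 0.2307 0.0555]
board corners [array([0.5882, 0.4049]), array([0.6041, 0.1864]), array([0.3863, 0.1697]), array([0.37  , 0.3882])]
lid disc [ 0.62608117 -0.007857    0.155     ] scene [ 0.63044843 -0.01210084  0.155     ]
kiln rim [ 0.62476492 -0.00770352  0.133     ]
handle [0.65194881 0.01855375 0.191     ] [ 0.60259207 -0.03318013  0.191     ] [ 0.62727044 -0.00731319  0.191     ] 0.07150162529423236 46.34705436192194
handle sc [ 0.59693705 -0.02770554  0.191     ] [0.64908089 0.02561801 0.191     ]
box [array([0.5035, 0.0212]), array([ 0.5124, -0.0658]), array([ 0.4168, -0.0767]), array([0.4061, 0.0089])]
dial [array([ 0.4546, -0.0292]), array([ 0.4537, -0.0291]), array([ 0.453, -0.029])] ptr [ 0.4370849  -0.03208537  0.135     ] tri [ 0.43442537 -0.031575    0.1397556 ]
```

```bash
cat >> h.py <<'E'
def dn(deg):
    c,s=np.cos(np.radians(deg)),np.sin(np.radians(deg))
    return R.from_matrix(np.array([[s,0,c],[-c,0,s],[0,-1,0]]))
def go(x,y,z,deg): st();move([x,y,z],dn(deg))
E
python3 -c "
from h import *
go(.627,-.0075,.32,-43.7)"
```

```text
t 1.2 p [0.282  0.5856 0.2313] F [ 0.  -1.1  0.3] w 1.002
axes (cols xyz)
 [[ 0.901 -0.     0.434]
 [-0.434 -0.     0.901]
 [-0.    -1.    -0.   ]]
trans [1.1364, -0.1774, -0.7694]
rot [0.0, 0.5999, 0.0]
```

Request:
drive_tool --motion '[{"translation":[0.1,-0.12,-0.06],"delta_rot":[0,0.03,0],"grip":1},{"translation":[0.2,-0.17,-0.12],"delta_rot":[0,0.07,0],"grip":1},{"translation":[0.6,-0.18,-0.4],"delta_rot":[0,0.3,0],"grip":1},{"translation":[0.6,-0.18,-0.4],"delta_rot":[0,0.3,0],"grip":1},{"translation":[0.6,-0.18,-0.4],"delta_rot":[0,0.3,0],"grip":1},{"translation":[0.6,-0.18,-0.4],"delta_rot":[0,0.3,0],"grip":1},{"translation":[0.6,-0.18,-0.4],"delta_rot":[0,0.3,0],"grip":1},{"translation":[0.6,-0.18,-0.4],"delta_rot":[0,0.3,0],"grip":1},{"translation":[0.6,-0.18,-0.4],"delta_rot":[0,0.3,0],"grip":1},{"translation":[0.6,-0.18,-0.4],"delta_rot":[0,0.3,0],"grip":1}]'

```text
time: 2.03
ee_pos: [0.47, 0.2675, 0.3229]
tool_rot: [0.541, -0.54, 0.455, -0.458]
ft_force: [0.4, -1.1, 0.1]
width: 0.997
```

```bash
python3 -c "
from h import *
go(.627,-.0075,.26,-43.7)"
```

```text
t 2.03 p [0.47   0.2675 0.3229] F [ 0.4 -1.1  0.1] w 0.997
axes (cols xyz)
 [[ 0.168  0.004  0.986]
 [-0.986 -0.002  0.168]
 [ 0.003 -1.     0.004]]
trans [0.5945, 0.1281, 0.2166]
rot [-0.0014, 0.2965, 0.0002]
```

Request:
drive_tool --motion '[{"translation":[0.5945,0.128,0.2166],"delta_rot":[-0.0014,0.2965,0],"grip":1},{"translation":[0.5945,0.128,0.2166],"delta_rot":[-0.0014,0.2965,0],"grip":1},{"translation":[0.5945,0.128,0.2166],"delta_rot":[-0.0014,0.2965,0],"grip":1},{"translation":[0.5945,0.128,0.2166],"delta_rot":[-0.0014,0.2965,0],"grip":1},{"translation":[0.5945,0.128,0.2166],"delta_rot":[-0.0014,0.2965,0],"grip":1},{"translation":[0.5945,0.128,0.2166],"delta_rot":[-0.0014,0.2965,0],"grip":1},{"translation":[0.5945,0.128,0.2166],"delta_rot":[-0.0014,0.2965,0],"grip":1},{"translation":[0.5945,0.128,0.2166],"delta_rot":[-0.0014,0.2965,0],"grip":1},{"translation":[0.5945,0.128,0.2166],"delta_rot":[-0.0014,0.2965,0],"grip":1},{"translation":[0.5945,0.128,0.2166],"delta_rot":[-0.0014,0.2965,0],"grip":1}]'

```text
time: 2.87
ee_pos: [0.6272, -0.0105, 0.2593]
tool_rot: [-0.276, 0.277, -0.65, 0.651]
ft_force: [-0.3, 0.9, -0.3]
width: 1.001
```

```bash
python3 -c "
from h import *
a=capture('scene')
zoom(a,'s2',185,125,295,250,6)
go(.6265,-.0075,.165,-43.7)"
```

```text
t 2.92 p [ 0.627  -0.0079  0.2596] F [ 0.5  1.1 -0.1] w 0.999
axes (cols xyz)
 [[-0.691 -0.001  0.723]
 [-0.723 -0.001 -0.691]
 [ 0.001 -1.    -0.   ]]
trans [-0.0001, 0.1892, -0.0013]
rot [0.0, -0.0002, 0.0004]
```

View pics/s2.png

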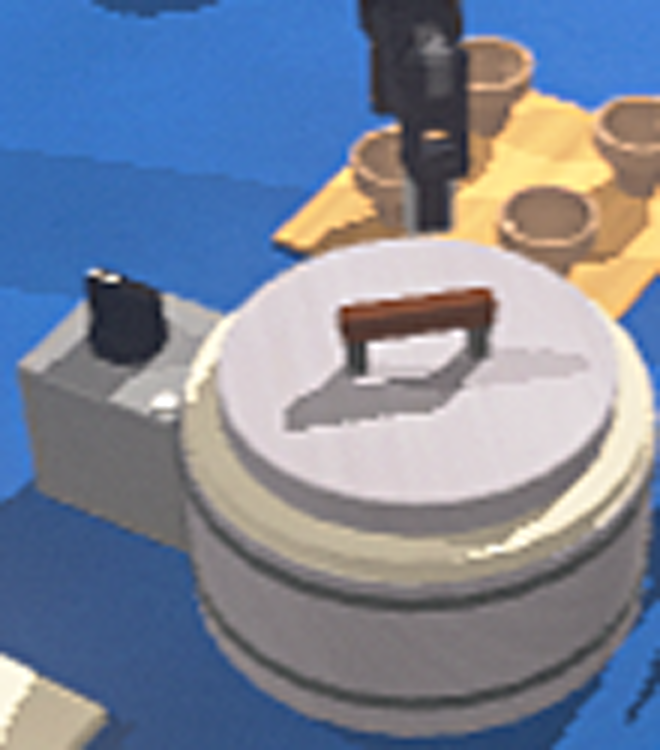

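The gripper hangs above the handle (fingers at zoom ~(430,200), handle ~(417,315)), and its jaws are across the bar. Descend and close.

Request:
drive_tool --motion '[{"translation":[0,0.06,0],"delta_rot":[0,0,0],"grip":1},{"translation":[0,0.12,0],"delta_rot":[0,0,0],"grip":1},{"translation":[0,0.16,0],"delta_rot":[0,0,0],"grip":1},{"translation":[0,0.18,0],"delta_rot":[0,0,0],"grip":1},{"translation":[0,0.189,0],"delta_rot":[0,0,0],"grip":1},{"translation":[0,0.189,0],"delta_rot":[0,0,0],"grip":1},{"translation":[0,0.189,0],"delta_rot":[0,0,0],"grip":0.4},{"translation":[0,0.189,0],"delta_rot":[0,0,0],"grip":0.4},{"translation":[0,0.189,0],"delta_rot":[0,0,0],"grip":0.4},{"translation":[0,0.189,0],"delta_rot":[0,0,0],"grip":0.4}]'

```text
time: 3.75
ee_pos: [0.6275, -0.008, 0.1661]
tool_rot: [-0.278, 0.278, -0.65, 0.651]
ft_force: [-0.3, 0.6, 0.1]
width: 0.453
```

Request:
drive_tool --motion '[{"translation":[0,0,0],"delta_rot":[0,0,0],"grip":0},{"translation":[0,0,0],"delta_rot":[0,0,0],"grip":0},{"translation":[0,0,0],"delta_rot":[0,0,0],"grip":0},{"translation":[0,0,0],"delta_rot":[0,0,0],"grip":0},{"translation":[0,0,0],"delta_rot":[0,0,0],"grip":0},{"translation":[0,0,0],"delta_rot":[0,0,0],"grip":0},{"translation":[0,0,0],"delta_rot":[0,0,0],"grip":0},{"translation":[0,0,0],"delta_rot":[0,0,0],"grip":0}]'

```text
time: 4.42
ee_pos: [0.6275, -0.0075, 0.1668]
tool_rot: [-0.278, 0.278, -0.65, 0.65]
ft_force: [-3.4, 1.9, 5.8]
width: 0.152
```

```bash
python3 -c "
from h import *
a=capture('scene')
zoom(a,'s3',185,125,295,250,6)
st()"
```

```text
t 4.47 p [ 0.6275 -0.0075  0.1668] F [-2.9  1.8  5.8] w 0.146
axes (cols xyz)
 [[-0.691  0.001  0.723]
 [-0.723  0.    -0.691]
 [-0.001 -1.     0.   ]]
```

View pics/s3.png

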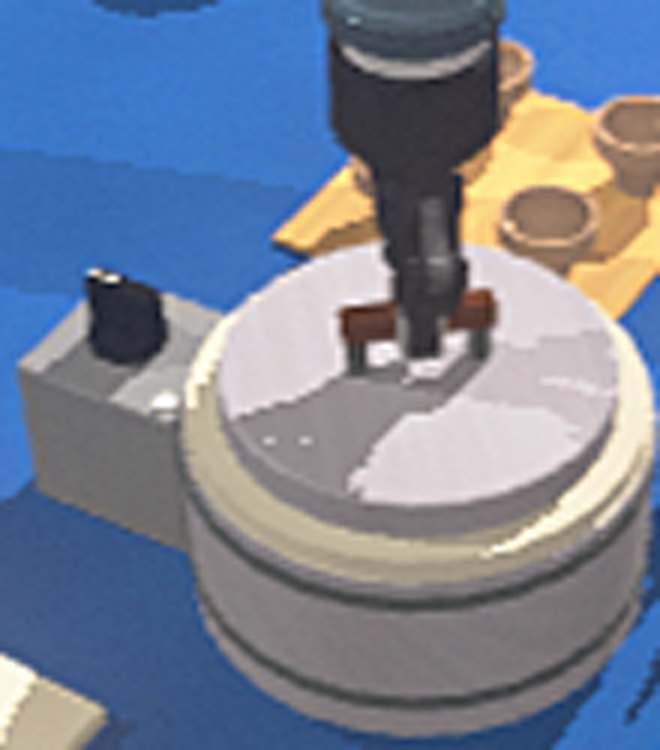

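The bar is gripped near its middle (fingers at zoom ~(425,320)), at an opening of about 13 mm. Lift gently.

Request:
drive_tool --motion '[{"translation":[0,-0.005,0],"delta_rot":[0,0,0],"grip":0},{"translation":[0,-0.01,0],"delta_rot":[0,0,0],"grip":0},{"translation":[0,-0.015,0],"delta_rot":[0,0,0],"grip":0},{"translation":[0,-0.02,0],"delta_rot":[0,0,0],"grip":0},{"translation":[0,-0.03,0],"delta_rot":[0,0,0],"grip":0},{"translation":[0,-0.04,0],"delta_rot":[0,0,0],"grip":0},{"translation":[0,-0.05,0],"delta_rot":[0,0,0],"grip":0},{"translation":[0,-0.06,0],"delta_rot":[0,0,0],"grip":0},{"translation":[0,-0.08,0],"delta_rot":[0,0,0],"grip":0},{"translation":[0,-0.1,0],"delta_rot":[0,0,0],"grip":0}]'

```text
time: 5.3
ee_pos: [0.6276, -0.0077, 0.218]
tool_rot: [-0.278, 0.278, -0.65, 0.65]
ft_force: [0.5, 0.5, -3.2]
width: 0.149
```

```bash
python3 -c "
from h import *
import pickle
a=capture('scene')
zoom(a,'s4',185,105,295,250,5)
st()
_,b=pickle.load(open('c0.pkl','rb'))
T=lambda x,y,f,u0,v0:((x+.5)/f-.5+u0,(y+.5)/f-.5+v0)
P=[at(b,*T(x,y,3,130,110),.012) for x,y in[(516,274),(698,262),(719,446),(532,461)]]
print(np.round(P,4),np.mean(P,0))
print('jar top',at(b,*T(585,127,3,130,110),.075))
"
```

```text
t 5.35 p [ 0.629  -0.0079  0.2203] F [ 0.8 -0.3 -0.1] w 0.15
axes (cols xyz)
 [[-0.691  0.005  0.723]
 [-0.723  0.    -0.691]
 [-0.004 -1.     0.003]]
[[ 0.5591 -0.1775  0.012 ]
 [ 0.5749 -0.3952  0.012 ]
 [ 0.3581 -0.4133  0.012 ]
 [ 0.3394 -0.1943  0.012 ]] [ 0.45784057 -0.29506735  0.012     ]
jar top [ 0.72429105 -0.25256344  0.075     ]
```

View pics/s4.png

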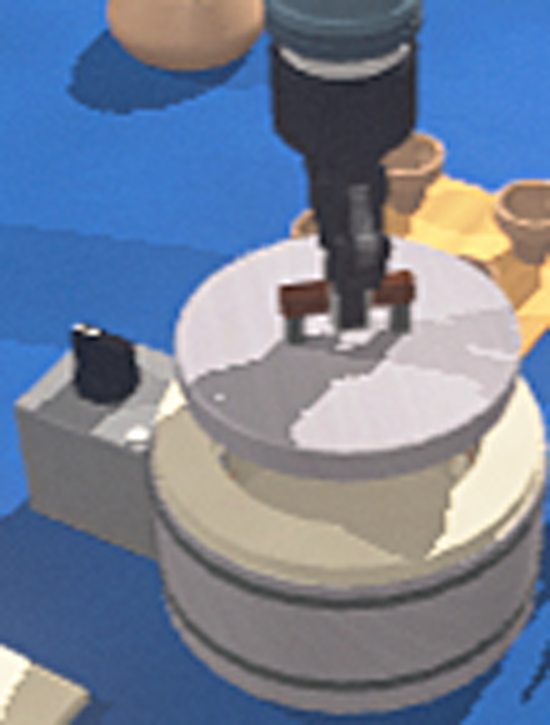

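```bash
python3 -c "
from h import *
go(.458,-.295,.24,-43.7)"
```

```text
t 5.35 p [ 0.629  -0.0079  0.2203] F [ 0.8 -0.3 -0.1] w 0.15
axes (cols xyz)
 [[-0.691  0.005  0.723]
 [-0.723  0.    -0.691]
 [-0.004 -1.     0.003]]
trans [0.6513, -0.0411, 0.1497]
rot [-0.001, -0.0, -0.0011]
```

Request:
drive_tool --motion '[{"translation":[0.03,-0.04,0.007],"delta_rot":[0,0,0],"grip":0},{"translation":[0.08,-0.041,0.018],"delta_rot":[0,0,0],"grip":0},{"translation":[0.15,-0.041,0.034],"delta_rot":[0,0,0],"grip":0},{"translation":[0.23,-0.041,0.053],"delta_rot":[0,0,0],"grip":0},{"translation":[0.31,-0.041,0.071],"delta_rot":[0,0,0],"grip":0},{"translation":[0.39,-0.041,0.09],"delta_rot":[0,0,0],"grip":0},{"translation":[0.47,-0.041,0.108],"delta_rot":[0,0,0],"grip":0},{"translation":[0.55,-0.041,0.126],"delta_rot":[0,0,0],"grip":0},{"translation":[0.61,-0.041,0.14],"delta_rot":[0,0,0],"grip":0},{"translation":[0.65,-0.041,0.15],"delta_rot":[0,0,0],"grip":0}]'

```text
time: 6.18
ee_pos: [0.4559, -0.2987, 0.241]
tool_rot: [-0.278, 0.275, -0.65, 0.652]
ft_force: [0.2, -1.4, -3.6]
width: 0.15
```

```bash
python3 -c "
from h import *
go(.458,-.295,.069,-43.7)"
```

```text
t 6.18 p [ 0.4559 -0.2987  0.241 ] F [ 0.2 -1.4 -3.6] w 0.15
axes (cols xyz)
 [[-0.694  0.005  0.72 ]
 [-0.72  -0.001 -0.694]
 [-0.003 -1.     0.005]]
trans [-0.0073, 0.344, -0.0037]
rot [-0.0016, -0.0016, -0.0009]
```

Request:
drive_tool --motion '[{"translation":[-0.007,0.06,-0.003],"delta_rot":[-0.0016,-0.0016,-0.001],"grip":0},{"translation":[-0.007,0.12,-0.003],"delta_rot":[-0.0016,-0.0016,-0.001],"grip":0},{"translation":[-0.007,0.18,-0.003],"delta_rot":[-0.0016,-0.0016,-0.001],"grip":0},{"translation":[-0.007,0.24,-0.003],"delta_rot":[-0.0016,-0.0016,-0.001],"grip":0},{"translation":[-0.007,0.28,-0.003],"delta_rot":[-0.0016,-0.0016,-0.001],"grip":0},{"translation":[-0.007,0.31,-0.003],"delta_rot":[-0.0016,-0.0016,-0.001],"grip":0},{"translation":[-0.007,0.325,-0.003],"delta_rot":[-0.0016,-0.0016,-0.001],"grip":0},{"translation":[-0.007,0.335,-0.003],"delta_rot":[-0.0016,-0.0016,-0.001],"grip":0},{"translation":[-0.007,0.341,-0.003],"delta_rot":[-0.0016,-0.0016,-0.001],"grip":0},{"translation":[-0.007,0.344,-0.003],"delta_rot":[-0.0016,-0.0016,-0.001],"grip":0}]'

```text
time: 7.02
ee_pos: [0.4588, -0.2958, 0.0696]
tool_rot: [-0.278, 0.278, -0.65, 0.651]
ft_force: [0.2, -0.2, -2.7]
width: 0.153
```

Request:
drive_tool --motion '[{"translation":[0,0.002,0],"delta_rot":[0,0,0],"grip":0},{"translation":[0,0.004,0],"delta_rot":[0,0,0],"grip":0},{"translation":[0,0.004,0],"delta_rot":[0,0,0],"grip":0}]'

```text
time: 7.27
ee_pos: [0.4592, -0.2959, 0.0681]
tool_rot: [-0.279, 0.278, -0.649, 0.651]
ft_force: [-0.1, 0.7, -3.6]
width: 0.148
```

Request:
drive_tool --motion '[{"translation":[0,0.002,0],"delta_rot":[0,0,0],"grip":0},{"translation":[0,0.004,0],"delta_rot":[0,0,0],"grip":0},{"translation":[0,0.004,0],"delta_rot":[0,0,0],"grip":0},{"translation":[0,0.004,0],"delta_rot":[0,0,0],"grip":0}]'

```text
time: 7.6
ee_pos: [0.4595, -0.296, 0.0677]
tool_rot: [-0.279, 0.277, -0.65, 0.651]
ft_force: [-3.0, 4.4, 13.1]
width: 0.153
```

Contact, so release and rise.

Request:
drive_tool --motion '[{"translation":[0,0,0],"delta_rot":[0,0,0],"grip":0.3},{"translation":[0,0,0],"delta_rot":[0,0,0],"grip":0.4},{"translation":[0,0,0],"delta_rot":[0,0,0],"grip":0.6},{"translation":[0,-0.002,0],"delta_rot":[0,0,0],"grip":0.8},{"translation":[0,-0.002,0],"delta_rot":[0,0,0],"grip":1},{"translation":[0,-0.06,0],"delta_rot":[0,0,0],"grip":1},{"translation":[0,-0.14,0],"delta_rot":[0,0,0],"grip":1},{"translation":[0,-0.22,0],"delta_rot":[0,0,0],"grip":1},{"translation":[0,-0.3,0],"delta_rot":[0,0,0],"grip":1},{"translation":[0,-0.36,0],"delta_rot":[0,0,0],"grip":1}]'

```text
time: 8.43
ee_pos: [0.4593, -0.2967, 0.2508]
tool_rot: [-0.279, 0.276, -0.649, 0.652]
ft_force: [0.5, -1.2, 0.1]
width: 0.999
```

```bash
python3 -c "
from h import *
import pickle
a=capture('scene');b=capture('top')
pickle.dump((a,b),open('c1.pkl','wb'))
zoom(b,'t5',205,130,385,270,4.4);zoom(a,'s5',185,125,295,250,6)
st()
"
```

```text
t 8.53 p [ 0.4615 -0.2981  0.2529] F [ 0.3 -0.4 -0.5] w 1.005
axes (cols xyz)
 [[-0.691  0.012  0.723]
 [-0.723 -0.004 -0.691]
 [-0.005 -1.     0.011]]
```

View pics/t5.png

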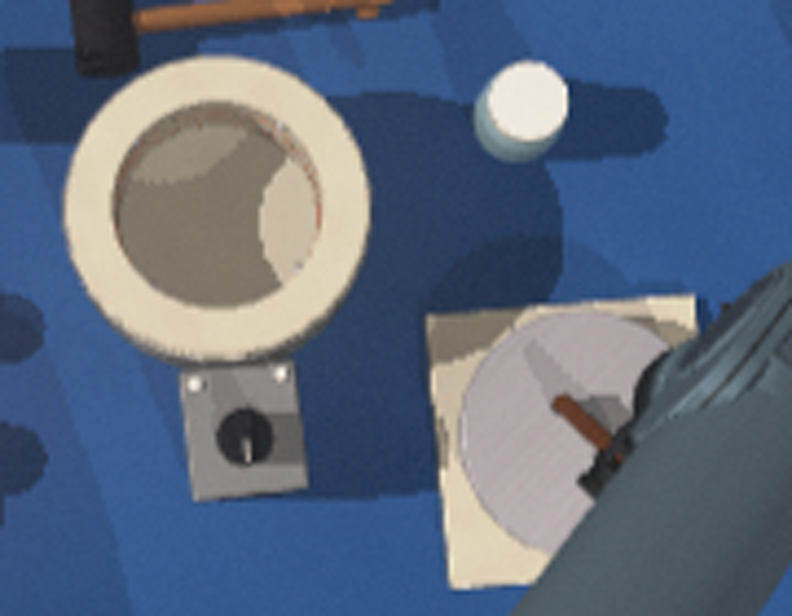

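View pics/s5.png

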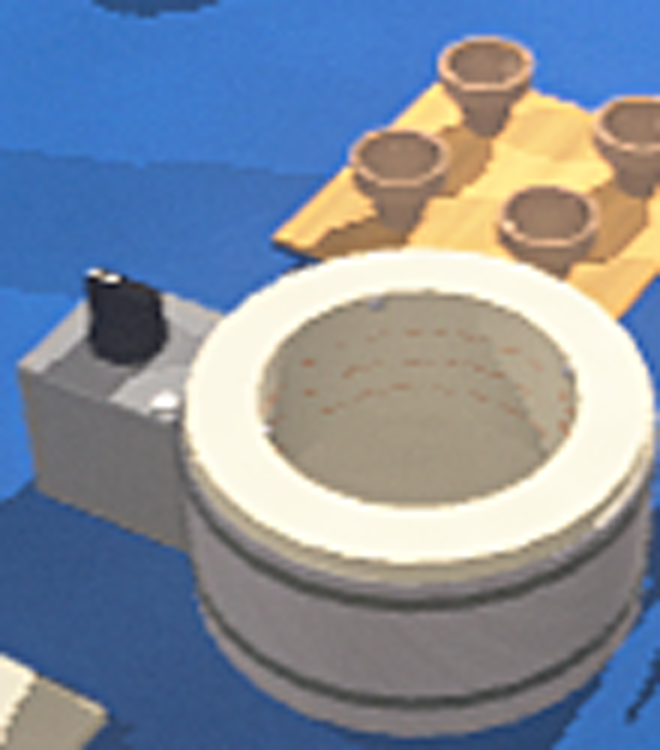

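```bash
python3 -c "
from h import *
import pickle
a,b=pickle.load(open('c1.pkl','rb'))
T=lambda x,y,f,u0,v0:((x+.5)/f-.5+u0,(y+.5)/f-.5+v0)
print(at(b,*T(217,205,4.4,205,130),.131),at(b,*T(217,207,4.4,205,130),.133))
print(at(a,*T(422,398,6,185,125),.133))
go(.4395,.2313,.25,-43.7)"
```

```text
[ 0.62739572 -0.00705949  0.131     ] [ 0.62551966 -0.00708916  0.133     ]
[ 0.62858423 -0.00594762  0.133     ]
t 8.53 p [ 0.4615 -0.2981  0.2529] F [ 0.3 -0.4 -0.5] w 1.005
axes (cols xyz)
 [[-0.691  0.012  0.723]
 [-0.723 -0.004 -0.691]
 [-0.005 -1.     0.011]]
trans [-0.7348, 0.0005, -0.7635]
rot [-0.0036, -0.0001, -0.0015]
```

Request:
drive_tool --motion '[{"translation":[-0.05,0,-0.05],"delta_rot":[-0.0036,0,-0.0015],"grip":1},{"translation":[-0.73,0,-0.76],"delta_rot":[-0.0036,0,-0.0015],"grip":1},{"translation":[-0.73,0,-0.76],"delta_rot":[-0.0036,0,-0.0015],"grip":1},{"translation":[-0.73,0,-0.76],"delta_rot":[-0.0036,0,-0.0015],"grip":1},{"translation":[-0.73,0,-0.76],"delta_rot":[-0.0036,0,-0.0015],"grip":1},{"translation":[-0.73,0,-0.76],"delta_rot":[-0.0036,0,-0.0015],"grip":1},{"translation":[-0.73,0,-0.76],"delta_rot":[-0.0036,0,-0.0015],"grip":1},{"translation":[-0.73,0,-0.76],"delta_rot":[-0.0036,0,-0.0015],"grip":1},{"translation":[-0.73,0,-0.76],"delta_rot":[-0.0036,0,-0.0015],"grip":1},{"translation":[-0.73,0,-0.76],"delta_rot":[-0.0036,0,-0.0015],"grip":1}]'

```text
time: 9.37
ee_pos: [0.4432, 0.1139, 0.2504]
tool_rot: [0.278, -0.278, 0.65, -0.65]
ft_force: [1.0, -0.1, 0.9]
width: 0.999
```

```bash
python3 -c "
from h import *
go(.4395,.2313,.15,-43.7)"
```

```text
t 9.37 p [0.4432 0.1139 0.2504] F [ 1.  -0.1  0.9] w 0.999
axes (cols xyz)
 [[-0.691 -0.001  0.723]
 [-0.723  0.    -0.691]
 [ 0.    -1.    -0.   ]]
trans [-0.1646, 0.2009, -0.1676]
rot [0.0001, -0.0001, 0.0001]
```

Request:
drive_tool --motion '[{"translation":[-0.06,0.06,-0.06],"delta_rot":[0,0,0],"grip":1},{"translation":[-0.12,0.12,-0.12],"delta_rot":[0,0,0],"grip":1},{"translation":[-0.155,0.17,-0.158],"delta_rot":[0,0,0],"grip":1},{"translation":[-0.1646,0.2,-0.1676],"delta_rot":[0,0,0],"grip":1},{"translation":[-0.1646,0.2,-0.1676],"delta_rot":[0,0,0],"grip":1},{"translation":[-0.1646,0.2,-0.1676],"delta_rot":[0,0,0],"grip":1},{"translation":[-0.1646,0.2,-0.1676],"delta_rot":[0,0,0],"grip":1},{"translation":[-0.1646,0.2,-0.1676],"delta_rot":[0,0,0],"grip":1}]'

```text
time: 10.03
ee_pos: [0.4404, 0.23, 0.1514]
tool_rot: [0.278, -0.277, 0.651, -0.65]
ft_force: [-0.2, -0.9, 0.7]
width: 1.001
```

```bash
python3 -c "
from h import *
a=capture('scene');b=capture('top');zoom(a,'s6',215,90,315,190,6)
zoom(b,'t6',130,170,220,265,6.5)
go(.4395,.2313,.035,-43.7)"
```

```text
t 10.13 p [0.4404 0.2304 0.1515] F [-0.2  0.4  0.2] w 0.994
axes (cols xyz)
 [[-0.693  0.001  0.721]
 [-0.721  0.001 -0.693]
 [-0.002 -1.     0.   ]]
trans [0.0003, 0.233, -0.0025]
rot [-0.0, -0.0007, -0.0005]
```

View pics/s6.png

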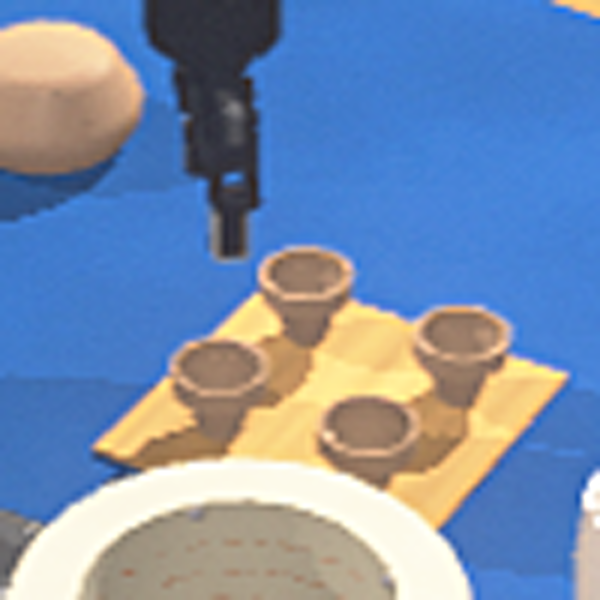

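View pics/t6.png

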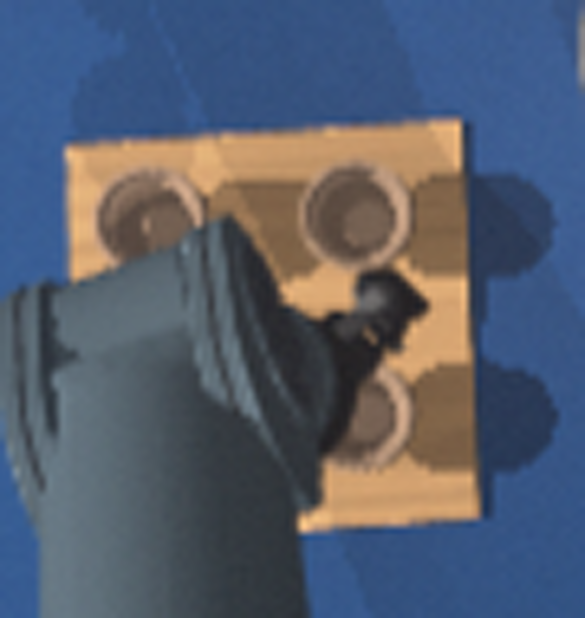

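Request:
drive_tool --motion '[{"translation":[0,0.06,-0.002],"delta_rot":[0,0,0],"grip":1},{"translation":[0,0.12,-0.002],"delta_rot":[0,0,0],"grip":1},{"translation":[0,0.17,-0.002],"delta_rot":[0,0,0],"grip":1},{"translation":[0,0.21,-0.002],"delta_rot":[0,0,0],"grip":1},{"translation":[0,0.228,-0.002],"delta_rot":[0,0,0],"grip":1},{"translation":[0,0.233,-0.002],"delta_rot":[0,0,0],"grip":1},{"translation":[0,0.233,-0.002],"delta_rot":[0,0,0],"grip":0.9},{"translation":[0,0.233,-0.002],"delta_rot":[0,0,0],"grip":0.8},{"translation":[0,0.233,-0.002],"delta_rot":[0,0,0],"grip":0.75}]'

```text
time: 10.88
ee_pos: [0.4408, 0.2317, 0.0363]
tool_rot: [0.279, -0.276, 0.651, -0.65]
ft_force: [-0.1, -0.7, -0.2]
width: 0.752
```

Request:
drive_tool --motion '[{"translation":[0,0,0],"delta_rot":[0,0,0],"grip":0.7},{"translation":[0,0,0],"delta_rot":[0,0,0],"grip":0.66},{"translation":[0,0,0],"delta_rot":[0,0,0],"grip":0.6},{"translation":[0,0,0],"delta_rot":[0,0,0],"grip":0.5},{"translation":[0,0,0],"delta_rot":[0,0,0],"grip":0.5},{"translation":[0,0,0],"delta_rot":[0,0,0],"grip":0.5}]'

```text
time: 11.38
ee_pos: [0.4415, 0.2324, 0.0379]
tool_rot: [0.279, -0.275, 0.651, -0.65]
ft_force: [-2.9, -1.0, 11.7]
width: 0.668
```

```bash
python3 -c "
from h import *
a=capture('scene');zoom(a,'s7',215,90,315,190,6)
st()"
```

```text
t 11.43 p [0.4415 0.2324 0.0379] F [-3.6 -0.5 12.6] w 0.666
axes (cols xyz)
 [[-0.693  0.005  0.721]
 [-0.721  0.004 -0.693]
 [-0.006 -1.     0.   ]]
```

View pics/s7.png

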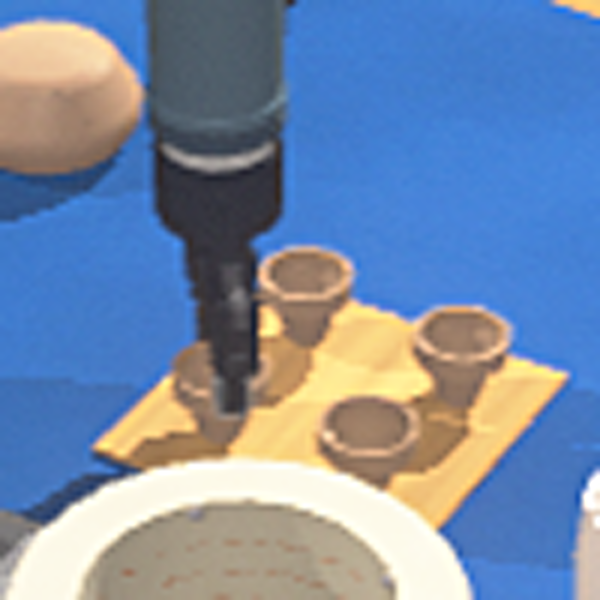

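Fingers have closed on the collar of the left pot (zoom ~(225,380)). Lift and look.

Request:
drive_tool --motion '[{"translation":[0,-0.004,0],"delta_rot":[0,0,0],"grip":0.5},{"translation":[0,-0.02,0],"delta_rot":[0,0,0],"grip":0.5},{"translation":[0,-0.06,0],"delta_rot":[0,0,0],"grip":0.5},{"translation":[0,-0.12,0],"delta_rot":[0,0,0],"grip":0.5},{"translation":[0,-0.19,0],"delta_rot":[0,0,0],"grip":0.5},{"translation":[0,-0.26,0],"delta_rot":[0,0,0],"grip":0.5},{"translation":[0,-0.33,0],"delta_rot":[0,0,0],"grip":0.5},{"translation":[0,-0.38,0],"delta_rot":[0,0,0],"grip":0.5},{"translation":[0,-0.4,0],"delta_rot":[0,0,0],"grip":0.5},{"translation":[0,-0.4,0],"delta_rot":[0,0,0],"grip":0.5}]'

```text
time: 12.27
ee_pos: [0.4418, 0.2323, 0.2404]
tool_rot: [0.281, -0.273, 0.652, -0.649]
ft_force: [0.2, -0.5, -1.1]
width: 0.668
```

```bash
python3 -c "
from h import *
a=capture('scene');zoom(a,'s8',205,20,325,190,4.5)
go(.627,-.0072,.24,-43.7)"
```

```text
t 12.32 p [0.4407 0.2319 0.2384] F [ 1.   0.4 -1.4] w 0.661
axes (cols xyz)
 [[-0.692  0.006  0.721]
 [-0.721  0.006 -0.692]
 [-0.008 -1.     0.   ]]
trans [0.0869, -0.0038, 0.5999]
rot [-0.0001, -0.0007, -0.0025]
```

View pics/s8.png

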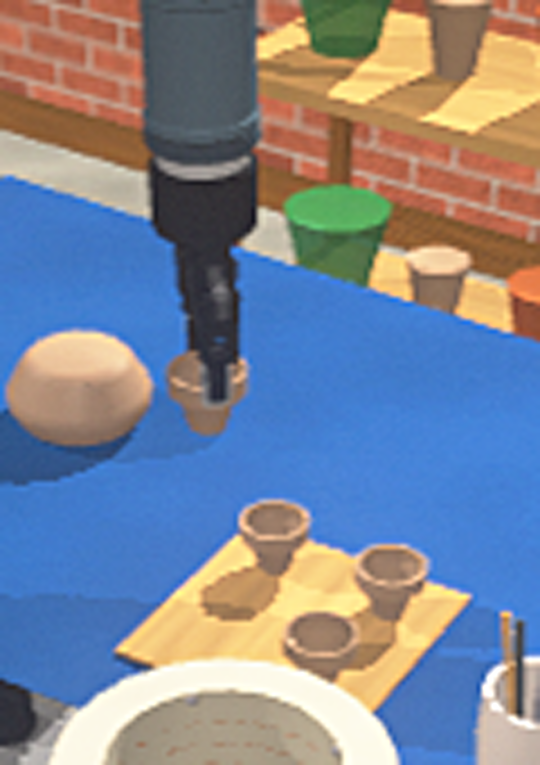

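Request:
drive_tool --motion '[{"translation":[0.004,0,0.03],"delta_rot":[0,0,-0.0025],"grip":0.5},{"translation":[0.012,0,0.08],"delta_rot":[0,0,-0.0025],"grip":0.5},{"translation":[0.022,0,0.15],"delta_rot":[0,0,-0.0025],"grip":0.5},{"translation":[0.033,-0.002,0.23],"delta_rot":[0,0,-0.0025],"grip":0.5},{"translation":[0.045,-0.002,0.31],"delta_rot":[0,0,-0.0025],"grip":0.5},{"translation":[0.056,-0.002,0.39],"delta_rot":[0,0,-0.0025],"grip":0.5},{"translation":[0.068,-0.004,0.47],"delta_rot":[0,0,-0.0025],"grip":0.5},{"translation":[0.078,-0.004,0.54],"delta_rot":[0,0,-0.0025],"grip":0.5},{"translation":[0.085,-0.004,0.585],"delta_rot":[0,0,-0.0025],"grip":0.5},{"translation":[0.087,-0.004,0.6],"delta_rot":[0,0,-0.0025],"grip":0.5}]'

```text
time: 13.15
ee_pos: [0.6272, -0.0125, 0.2373]
tool_rot: [-0.274, 0.277, -0.65, 0.652]
ft_force: [-1.0, -0.7, -1.6]
width: 0.661
```

```bash
python3 -c "
from h import *
go(.627,-.0072,.079,-43.7)"
```

```text
t 13.15 p [ 0.6272 -0.0125  0.2373] F [-1.  -0.7 -1.6] w 0.661
axes (cols xyz)
 [[-0.696 -0.003  0.718]
 [-0.718 -0.004 -0.696]
 [ 0.004 -1.     0.001]]
trans [-0.0088, 0.3166, -0.0079]
rot [-0.0002, -0.0025, 0.0014]
```

Request:
drive_tool --motion '[{"translation":[-0.0088,0.01,-0.008],"delta_rot":[0,-0.0025,0.0014],"grip":0.5},{"translation":[-0.0088,0.07,-0.008],"delta_rot":[0,-0.0025,0.0014],"grip":0.5},{"translation":[-0.0088,0.14,-0.008],"delta_rot":[0,-0.0025,0.0014],"grip":0.5},{"translation":[-0.0088,0.2,-0.008],"delta_rot":[0,-0.0025,0.0014],"grip":0.5},{"translation":[-0.0088,0.25,-0.008],"delta_rot":[0,-0.0025,0.0014],"grip":0.5},{"translation":[-0.0088,0.28,-0.008],"delta_rot":[0,-0.0025,0.0014],"grip":0.5},{"translation":[-0.0088,0.3,-0.008],"delta_rot":[0,-0.0025,0.0014],"grip":0.5},{"translation":[-0.0088,0.31,-0.008],"delta_rot":[0,-0.0025,0.0014],"grip":0.5},{"translation":[-0.0088,0.3166,-0.008],"delta_rot":[0,-0.0025,0.0014],"grip":0.5},{"translation":[-0.0088,0.3166,-0.008],"delta_rot":[0,-0.0025,0.0014],"grip":0.5}]'

```text
time: 13.98
ee_pos: [0.6268, -0.0066, 0.0788]
tool_rot: [-0.278, 0.278, -0.65, 0.65]
ft_force: [-0.5, -0.3, -1.1]
width: 0.662
```

Request:
drive_tool --motion '[{"translation":[0,0.002,0],"delta_rot":[0,0,0],"grip":0.5},{"translation":[0,0.003,0],"delta_rot":[0,0,0],"grip":0.5},{"translation":[0,0.004,0],"delta_rot":[0,0,0],"grip":0.5},{"translation":[0,0.004,0],"delta_rot":[0,0,0],"grip":0.5}]'

```text
time: 14.32
ee_pos: [0.6271, -0.0065, 0.0773]
tool_rot: [-0.279, 0.278, -0.65, 0.65]
ft_force: [0.2, 0.2, -1.7]
width: 0.664
```

Request:
drive_tool --motion '[{"translation":[0,0.002,0],"delta_rot":[0,0,0],"grip":0.5},{"translation":[0,0.004,0],"delta_rot":[0,0,0],"grip":0.5},{"translation":[0,0.004,0],"delta_rot":[0,0,0],"grip":0.5},{"translation":[0,0.004,0],"delta_rot":[0,0,0],"grip":0.5}]'

```text
time: 14.65
ee_pos: [0.6273, -0.0065, 0.077]
tool_rot: [0.279, -0.278, 0.65, -0.65]
ft_force: [-4.5, 0.3, 12.5]
width: 0.665
```

Request:
drive_tool --motion '[{"translation":[0,-0.002,0],"delta_rot":[0,0,0],"grip":0.72},{"translation":[0,-0.002,0],"delta_rot":[0,0,0],"grip":0.8},{"translation":[0,-0.002,0],"delta_rot":[0,0,0],"grip":0.9},{"translation":[0,-0.002,0],"delta_rot":[0,0,0],"grip":0.95},{"translation":[0,-0.03,0],"delta_rot":[0,0,0],"grip":0.95},{"translation":[0,-0.09,0],"delta_rot":[0,0,0],"grip":0.95},{"translation":[0,-0.16,0],"delta_rot":[0,0,0],"grip":0.95},{"translation":[0,-0.23,0],"delta_rot":[0,0,0],"grip":1},{"translation":[0,-0.29,0],"delta_rot":[0,0,0],"grip":1},{"translation":[0,-0.33,0],"delta_rot":[0,0,0],"grip":1}]'

```text
time: 15.48
ee_pos: [0.6283, -0.0071, 0.2466]
tool_rot: [-0.28, 0.276, -0.65, 0.651]
ft_force: [0.6, 0.1, 0.6]
width: 1.0
```

```bash
python3 -c "
from h import *
a=capture('scene');b=capture('top');zoom(a,'s9',205,100,325,250,5)
zoom(b,'t9',130,130,390,270,3)
go(.5447,.235,.24,-43.7)"
```

```text
t 15.58 p [ 0.6296 -0.0071  0.2472] F [ 1.5 -0.7  0.5] w 0.996
axes (cols xyz)
 [[-0.691  0.009  0.723]
 [-0.723  0.001 -0.691]
 [-0.008 -1.     0.006]]
trans [-0.2327, 0.0136, -0.4574]
rot [-0.0018, 0.0, -0.0024]
```

View pics/s9.png

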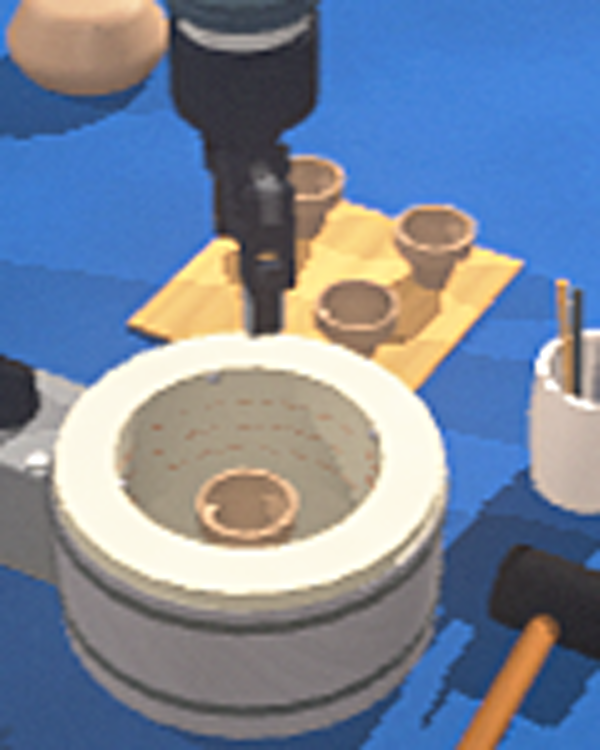

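View pics/t9.png

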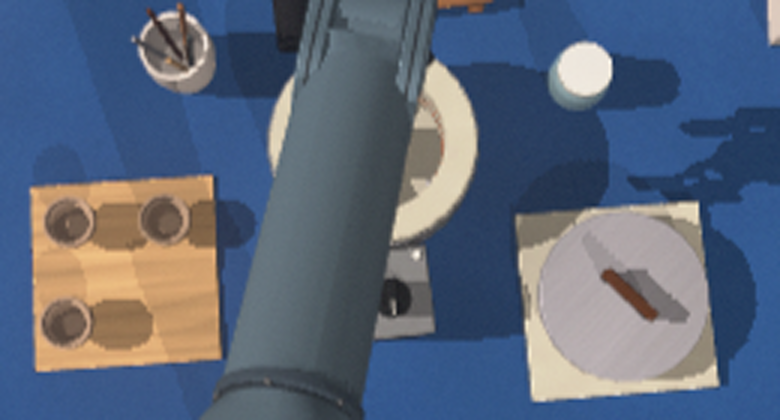

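Pot 1 stands upright in the chamber (zoom (247,505)). Next is pot B.

Request:
drive_tool --motion '[{"translation":[-0.03,0.014,-0.06],"delta_rot":[-0.0018,0,-0.0024],"grip":1},{"translation":[-0.07,0.014,-0.13],"delta_rot":[-0.0018,0,-0.0024],"grip":1},{"translation":[-0.11,0.014,-0.21],"delta_rot":[-0.0018,0,-0.0024],"grip":1},{"translation":[-0.15,0.014,-0.29],"delta_rot":[-0.0018,0,-0.0024],"grip":1},{"translation":[-0.19,0.014,-0.37],"delta_rot":[-0.0018,0,-0.0024],"grip":1},{"translation":[-0.22,0.014,-0.43],"delta_rot":[-0.0018,0,-0.0024],"grip":1},{"translation":[-0.2327,0.014,-0.4574],"delta_rot":[-0.0018,0,-0.0024],"grip":1},{"translation":[-0.2327,0.014,-0.4574],"delta_rot":[-0.0018,0,-0.0024],"grip":1},{"translation":[-0.2327,0.014,-0.4574],"delta_rot":[-0.0018,0,-0.0024],"grip":1}]'

```text
time: 16.33
ee_pos: [0.5438, 0.2358, 0.2393]
tool_rot: [-0.278, 0.279, -0.65, 0.65]
ft_force: [1.1, -0.9, 0.6]
width: 0.998
```

```bash
python3 -c "
from h import *
go(.5447,.235,.035,-43.7)"
```

```text
t 16.33 p [0.5438 0.2358 0.2393] F [ 1.1 -0.9  0.6] w 0.998
axes (cols xyz)
 [[-0.689 -0.001  0.725]
 [-0.725 -0.001 -0.689]
 [ 0.001 -1.    -0.   ]]
trans [-0.0006, 0.4086, 0.0025]
rot [0.0, 0.0008, 0.0004]
```

Request:
drive_tool --motion '[{"translation":[0,0.07,0.0025],"delta_rot":[0,0.0008,0],"grip":1},{"translation":[0,0.15,0.0025],"delta_rot":[0,0.0008,0],"grip":1},{"translation":[0,0.23,0.0025],"delta_rot":[0,0.0008,0],"grip":1},{"translation":[0,0.3,0.0025],"delta_rot":[0,0.0008,0],"grip":1},{"translation":[0,0.36,0.0025],"delta_rot":[0,0.0008,0],"grip":1},{"translation":[0,0.395,0.0025],"delta_rot":[0,0.0008,0],"grip":1},{"translation":[0,0.406,0.0025],"delta_rot":[0,0.0008,0],"grip":1},{"translation":[0,0.4086,0.0025],"delta_rot":[0,0.0008,0],"grip":1},{"translation":[0,0.4086,0.0025],"delta_rot":[0,0.0008,0],"grip":0.9},{"translation":[0,0.4086,0.0025],"delta_rot":[0,0.0008,0],"grip":0.8}]'

```text
time: 17.17
ee_pos: [0.546, 0.2345, 0.0366]
tool_rot: [-0.278, 0.277, -0.65, 0.651]
ft_force: [-0.4, 0.7, -0.3]
width: 0.807
```

Request:
drive_tool --motion '[{"translation":[0,0,0],"delta_rot":[0,0,0],"grip":0.75},{"translation":[0,0,0],"delta_rot":[0,0,0],"grip":0.7},{"translation":[0,0,0],"delta_rot":[0,0,0],"grip":0.66},{"translation":[0,0,0],"delta_rot":[0,0,0],"grip":0.5},{"translation":[0,0,0],"delta_rot":[0,0,0],"grip":0.5},{"translation":[0,0,0],"delta_rot":[0,0,0],"grip":0.5},{"translation":[0,0,0],"delta_rot":[0,0,0],"grip":0.5}]'

```text
time: 17.75
ee_pos: [0.5475, 0.235, 0.0391]
tool_rot: [-0.279, 0.276, -0.65, 0.65]
ft_force: [-2.6, -1.1, 14.2]
width: 0.677
```

Request:
drive_tool --motion '[{"translation":[0,-0.004,0],"delta_rot":[0,0,0],"grip":0.5},{"translation":[0,-0.02,0],"delta_rot":[0,0,0],"grip":0.5},{"translation":[0,-0.06,0],"delta_rot":[0,0,0],"grip":0.5},{"translation":[0,-0.12,0],"delta_rot":[0,0,0],"grip":0.5},{"translation":[0,-0.19,0],"delta_rot":[0,0,0],"grip":0.5},{"translation":[0,-0.26,0],"delta_rot":[0,0,0],"grip":0.5},{"translation":[0,-0.33,0],"delta_rot":[0,0,0],"grip":0.5},{"translation":[0,-0.38,0],"delta_rot":[0,0,0],"grip":0.5},{"translation":[0,-0.4,0],"delta_rot":[0,0,0],"grip":0.5},{"translation":[0,-0.4,0],"delta_rot":[0,0,0],"grip":0.5}]'

```text
time: 18.58
ee_pos: [0.548, 0.2352, 0.2419]
tool_rot: [0.281, -0.274, 0.651, -0.65]
ft_force: [-0.2, -0.3, -1.6]
width: 0.672
```

```bash
python3 -c "
from h import *
a=capture('scene');zoom(a,'s10',205,50,325,190,5)
go(.627,-.0065,.24,-43.7)"
```

```text
t 18.63 p [0.5467 0.2349 0.2396] F [-0.9  0.1 -0.8] w 0.671
axes (cols xyz)
 [[-0.691  0.005  0.723]
 [-0.723  0.003 -0.691]
 [-0.006 -1.     0.002]]
trans [0.2378, -0.0013, 0.4497]
rot [-0.0007, -0.0002, -0.0018]
```

View pics/s10.png

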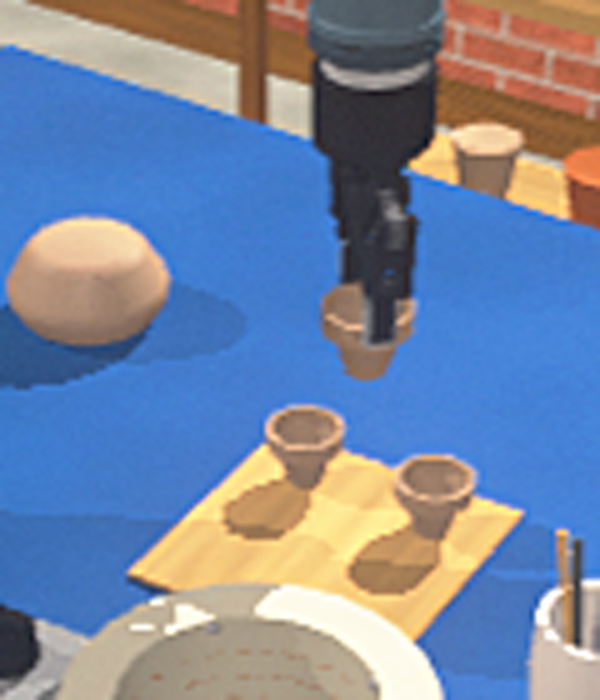

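Request:
drive_tool --motion '[{"translation":[0.015,0,0.03],"delta_rot":[0,0,-0.0018],"grip":0.5},{"translation":[0.042,0,0.08],"delta_rot":[0,0,-0.0018],"grip":0.5},{"translation":[0.08,0,0.15],"delta_rot":[0,0,-0.0018],"grip":0.5},{"translation":[0.12,0,0.23],"delta_rot":[0,0,-0.0018],"grip":0.5},{"translation":[0.164,0,0.31],"delta_rot":[0,0,-0.0018],"grip":0.5},{"translation":[0.2,0,0.38],"delta_rot":[0,0,-0.0018],"grip":0.5},{"translation":[0.225,-0.001,0.425],"delta_rot":[0,0,-0.0018],"grip":0.5},{"translation":[0.238,-0.001,0.45],"delta_rot":[0,0,-0.0018],"grip":0.5},{"translation":[0.238,-0.001,0.45],"delta_rot":[0,0,-0.0018],"grip":0.5},{"translation":[0.238,-0.001,0.45],"delta_rot":[0,0,-0.0018],"grip":0.5}]'

```text
time: 19.47
ee_pos: [0.626, -0.0068, 0.2378]
tool_rot: [-0.277, 0.278, -0.65, 0.651]
ft_force: [0.1, 0.1, -0.7]
width: 0.673
```

```bash
python3 -c "
from h import *
go(.6273,-.0065,.13,-43.7)"
```

```text
t 19.47 p [ 0.626  -0.0068  0.2378] F [ 0.1  0.1 -0.7] w 0.673
axes (cols xyz)
 [[-0.692 -0.002  0.722]
 [-0.722 -0.001 -0.692]
 [ 0.002 -1.    -0.   ]]
trans [-0.0027, 0.2155, 0.0017]
rot [0.0001, -0.0006, 0.0007]
```

Request:
drive_tool --motion '[{"translation":[-0.0027,0.05,0.0017],"delta_rot":[0,-0.0006,0.0007],"grip":0.5},{"translation":[-0.0027,0.11,0.0017],"delta_rot":[0,-0.0006,0.0007],"grip":0.5},{"translation":[-0.0027,0.16,0.0017],"delta_rot":[0,-0.0006,0.0007],"grip":0.5},{"translation":[-0.0027,0.19,0.0017],"delta_rot":[0,-0.0006,0.0007],"grip":0.5},{"translation":[-0.0027,0.205,0.0017],"delta_rot":[0,-0.0006,0.0007],"grip":0.5},{"translation":[-0.0027,0.2155,0.0017],"delta_rot":[0,-0.0006,0.0007],"grip":0.5},{"translation":[-0.0027,0.2155,0.0017],"delta_rot":[0,-0.0006,0.0007],"grip":0.5},{"translation":[-0.0027,0.2155,0.0017],"delta_rot":[0,-0.0006,0.0007],"grip":0.5}]'

```text
time: 20.13
ee_pos: [0.6277, -0.0058, 0.1306]
tool_rot: [0.278, -0.278, 0.65, -0.65]
ft_force: [0.2, 0.2, -0.4]
width: 0.672
```

Request:
drive_tool --motion '[{"translation":[0,0.008,0],"delta_rot":[0,0,0],"grip":0.5},{"translation":[0,0.016,0],"delta_rot":[0,0,0],"grip":0.5},{"translation":[0,0.024,0],"delta_rot":[0,0,0],"grip":0.5},{"translation":[0,0.032,0],"delta_rot":[0,0,0],"grip":0.5},{"translation":[0,0.04,0],"delta_rot":[0,0,0],"grip":0.5},{"translation":[0,0.046,0],"delta_rot":[0,0,0],"grip":0.5},{"translation":[0,0.052,0],"delta_rot":[0,0,0],"grip":0.5},{"translation":[0,0.052,0],"delta_rot":[0,0,0],"grip":0.5}]'

```text
time: 20.8
ee_pos: [0.6273, -0.0058, 0.1038]
tool_rot: [0.278, -0.278, 0.65, -0.65]
ft_force: [0.6, -0.1, -0.7]
width: 0.675
```

```bash
python3 -c "
from h import *
a=capture('scene');zoom(a,'s11',205,100,325,250,5)
go(.6273,-.0065,.094,-43.7)"
```

```text
t 20.85 p [ 0.6275 -0.0058  0.1042] F [ 0.7  0.6 -0.9] w 0.672
axes (cols xyz)
 [[-0.69  -0.     0.723]
 [-0.723  0.001 -0.69 ]
 [-0.    -1.    -0.001]]
trans [0.0012, 0.0204, 0.0007]
rot [0.0002, 0.0002, -0.0001]
```

View pics/s11.png

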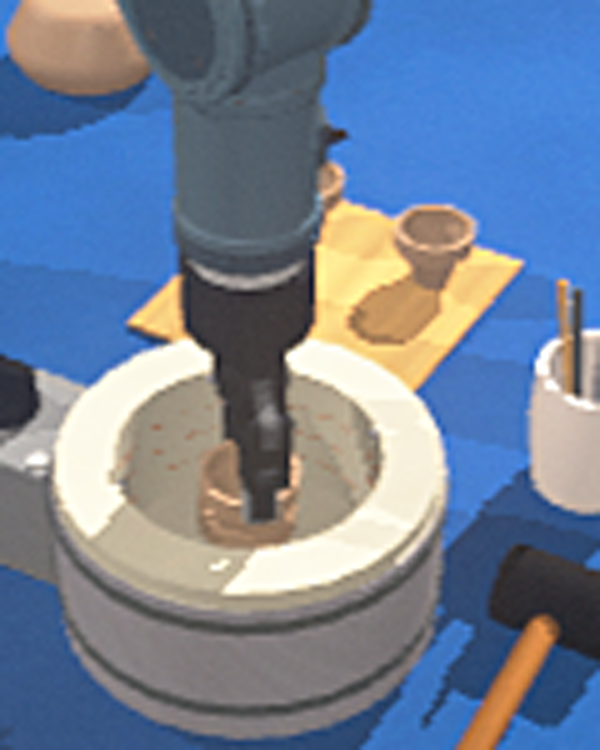

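Pot 2 is entering concentrically (zoom (248,495)) with no side force. Continue down slowly.

Request:
drive_tool --motion '[{"translation":[0.0012,0.004,0.0007],"delta_rot":[0,0,0],"grip":0.5},{"translation":[0.0012,0.008,0.0007],"delta_rot":[0,0,0],"grip":0.5},{"translation":[0.0012,0.012,0.0007],"delta_rot":[0,0,0],"grip":0.5},{"translation":[0.0012,0.015,0.0007],"delta_rot":[0,0,0],"grip":0.5},{"translation":[0.0012,0.017,0.0007],"delta_rot":[0,0,0],"grip":0.5},{"translation":[0.0012,0.019,0.0007],"delta_rot":[0,0,0],"grip":0.5},{"translation":[0.0012,0.021,0.0007],"delta_rot":[0,0,0],"grip":0.5},{"translation":[0.0012,0.021,0.0007],"delta_rot":[0,0,0],"grip":0.5}]'

```text
time: 21.52
ee_pos: [0.6277, -0.0065, 0.0942]
tool_rot: [0.278, -0.278, 0.65, -0.65]
ft_force: [-1.3, -0.8, 2.1]
width: 0.676
```

Request:
drive_tool --motion '[{"translation":[0,0.001,0],"delta_rot":[0,0,0],"grip":0.5},{"translation":[0,0.002,0],"delta_rot":[0,0,0],"grip":0.5},{"translation":[0,0.002,0],"delta_rot":[0,0,0],"grip":0.5}]'

```text
time: 21.77
ee_pos: [0.628, -0.0064, 0.0941]
tool_rot: [0.279, -0.278, 0.65, -0.65]
ft_force: [-2.2, 1.2, 9.0]
width: 0.67
```

Seated (TCP at 94.1 mm, as predicted). Release.

Request:
drive_tool --motion '[{"translation":[0,-0.001,0],"delta_rot":[0,0,0],"grip":0.72},{"translation":[0,-0.001,0],"delta_rot":[0,0,0],"grip":0.8},{"translation":[0,-0.001,0],"delta_rot":[0,0,0],"grip":0.9},{"translation":[0,-0.001,0],"delta_rot":[0,0,0],"grip":0.95},{"translation":[0,-0.03,0],"delta_rot":[0,0,0],"grip":0.95},{"translation":[0,-0.09,0],"delta_rot":[0,0,0],"grip":0.95},{"translation":[0,-0.16,0],"delta_rot":[0,0,0],"grip":0.95},{"translation":[0,-0.23,0],"delta_rot":[0,0,0],"grip":1},{"translation":[0,-0.28,0],"delta_rot":[0,0,0],"grip":1},{"translation":[0,-0.3,0],"delta_rot":[0,0,0],"grip":1}]'

```text
time: 22.6
ee_pos: [0.63, -0.0072, 0.2496]
tool_rot: [-0.281, 0.275, -0.65, 0.651]
ft_force: [-0.2, 0.8, -0.2]
width: 1.003
```

```bash
python3 -c "
from h import *
a=capture('scene');zoom(a,'s12',205,100,325,250,5)
go(.542,.345,.24,-43.7)"
```

```text
t 22.65 p [ 0.6302 -0.0071  0.2495] F [ 0.1 -0.6  2.2] w 1.0
axes (cols xyz)
 [[-0.691  0.009  0.723]
 [-0.723  0.002 -0.691]
 [-0.007 -1.     0.005]]
trans [-0.3873, 0.0189, -0.614]
rot [-0.0015, 0.0001, -0.0023]
```

View pics/s12.png

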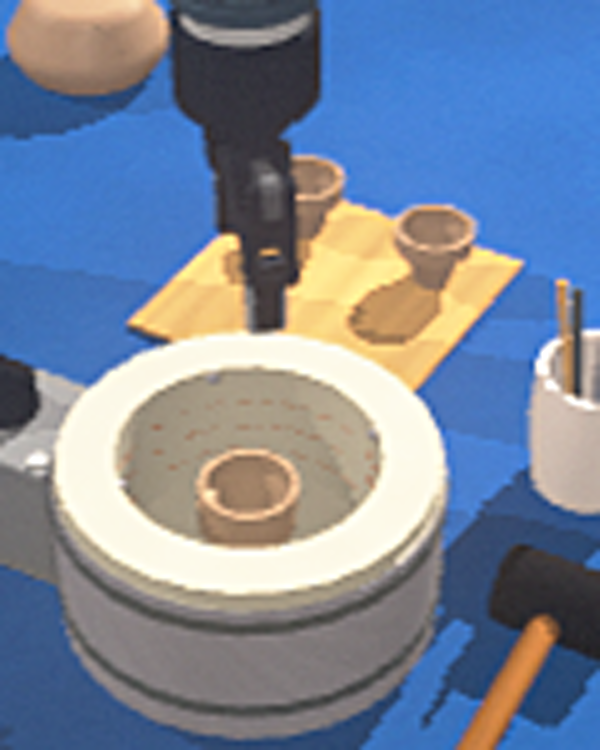

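Two are nested upright (rim at zoom (248,483)). Next is pot A.

Request:
drive_tool --motion '[{"translation":[-0.04,0.018,-0.06],"delta_rot":[-0.0015,0,-0.0023],"grip":1},{"translation":[-0.08,0.018,-0.13],"delta_rot":[-0.0015,0,-0.0023],"grip":1},{"translation":[-0.3873,0.018,-0.614],"delta_rot":[-0.0015,0,-0.0023],"grip":1},{"translation":[-0.3873,0.018,-0.614],"delta_rot":[-0.0015,0,-0.0023],"grip":1},{"translation":[-0.3873,0.018,-0.614],"delta_rot":[-0.0015,0,-0.0023],"grip":1},{"translation":[-0.3873,0.018,-0.614],"delta_rot":[-0.0015,0,-0.0023],"grip":1},{"translation":[-0.3873,0.018,-0.614],"delta_rot":[-0.0015,0,-0.0023],"grip":1},{"translation":[-0.3873,0.018,-0.614],"delta_rot":[-0.0015,0,-0.0023],"grip":1},{"translation":[-0.3873,0.018,-0.614],"delta_rot":[-0.0015,0,-0.0023],"grip":1},{"translation":[-0.3873,0.018,-0.614],"delta_rot":[-0.0015,0,-0.0023],"grip":1}]'

```text
time: 23.48
ee_pos: [0.5366, 0.3554, 0.2384]
tool_rot: [0.281, -0.283, 0.65, -0.647]
ft_force: [-1.2, 1.9, -0.4]
width: 1.003
```

Request:
drive_tool --motion '[{"translation":[0,0,0],"delta_rot":[0,0,0],"grip":1},{"translation":[0,0,0],"delta_rot":[0,0,0],"grip":1}]'

```text
time: 23.65
ee_pos: [0.535, 0.3567, 0.237]
tool_rot: [0.281, -0.285, 0.65, -0.646]
ft_force: [-0.1, 0.0, 0.6]
width: 1.007
```

```bash
python3 -c "
from h import *
go(.542,.345,.035,-43.7)"
```

```text
t 23.65 p [0.535  0.3567 0.237 ] F [-0.1  0.   0.6] w 1.007
axes (cols xyz)
 [[-0.68  -0.007  0.734]
 [-0.734  0.003 -0.68 ]
 [ 0.002 -1.    -0.007]]
trans [0.0067, 0.4038, 0.0292]
rot [0.0023, 0.0049, 0.0007]
```

Request:
drive_tool --motion '[{"translation":[0.0067,0.04,0.0292],"delta_rot":[0.0023,0.0049,0.0007],"grip":1},{"translation":[0.0067,0.12,0.0292],"delta_rot":[0.0023,0.0049,0.0007],"grip":1},{"translation":[0.0067,0.2,0.0292],"delta_rot":[0.0023,0.0049,0.0007],"grip":1},{"translation":[0.0067,0.24,0.0292],"delta_rot":[0.0023,0.0049,0.0007],"grip":1},{"translation":[0.0067,0.26,0.0292],"delta_rot":[0.0023,0.0049,0.0007],"grip":1},{"translation":[0.0067,0.26,0.0292],"delta_rot":[0.0023,0.0049,0.0007],"grip":1},{"translation":[0.0067,0.26,0.0292],"delta_rot":[0.0023,0.0049,0.0007],"grip":1}]'

```text
time: 24.23
ee_pos: [0.5435, 0.3439, 0.1076]
tool_rot: [-0.278, 0.277, -0.65, 0.651]
ft_force: [0.3, 0.4, 1.9]
width: 1.004
```

```bash
python3 -c "
from h import *
go(.543,.345,.035,-43.7)"
```

```text
t 24.23 p [0.5435 0.3439 0.1076] F [0.3 0.4 1.9] w 1.004
axes (cols xyz)
 [[-0.692  0.001  0.722]
 [-0.722 -0.    -0.692]
 [-0.    -1.     0.001]]
trans [-0.0009, 0.1453, -0.0023]
rot [-0.0002, -0.0004, -0.0001]
```

Request:
drive_tool --motion '[{"translation":[-0.003,0.06,-0.0023],"delta_rot":[0,0,0],"grip":1},{"translation":[-0.003,0.11,-0.0023],"delta_rot":[0,0,0],"grip":1},{"translation":[-0.003,0.135,-0.0023],"delta_rot":[0,0,0],"grip":1},{"translation":[-0.003,0.1453,-0.0023],"delta_rot":[0,0,0],"grip":1},{"translation":[-0.003,0.1453,-0.0023],"delta_rot":[0,0,0],"grip":1},{"translation":[-0.003,0.1453,-0.0023],"delta_rot":[0,0,0],"grip":0.9},{"translation":[-0.003,0.1453,-0.0023],"delta_rot":[0,0,0],"grip":0.8},{"translation":[-0.003,0.1453,-0.0023],"delta_rot":[0,0,0],"grip":0.75}]'

```text
time: 24.9
ee_pos: [0.5446, 0.3465, 0.0365]
tool_rot: [0.279, -0.276, 0.65, -0.65]
ft_force: [-0.1, 0.1, 0.3]
width: 0.749
```

Request:
drive_tool --motion '[{"translation":[0,0,0],"delta_rot":[0,0,0],"grip":0.7},{"translation":[0,0,0],"delta_rot":[0,0,0],"grip":0.66},{"translation":[0,0,0],"delta_rot":[0,0,0],"grip":0.5},{"translation":[0,0,0],"delta_rot":[0,0,0],"grip":0.5},{"translation":[0,0,0],"delta_rot":[0,0,0],"grip":0.5},{"translation":[0,0,0],"delta_rot":[0,0,0],"grip":0.5}]'

```text
time: 25.4
ee_pos: [0.5453, 0.347, 0.0375]
tool_rot: [0.279, -0.276, 0.651, -0.65]
ft_force: [-1.3, 0.5, 5.6]
width: 0.679
```

Request:
drive_tool --motion '[{"translation":[0,-0.004,0],"delta_rot":[0,0,0],"grip":0.5},{"translation":[0,-0.02,0],"delta_rot":[0,0,0],"grip":0.5},{"translation":[0,-0.06,0],"delta_rot":[0,0,0],"grip":0.5},{"translation":[0,-0.12,0],"delta_rot":[0,0,0],"grip":0.5},{"translation":[0,-0.19,0],"delta_rot":[0,0,0],"grip":0.5},{"translation":[0,-0.26,0],"delta_rot":[0,0,0],"grip":0.5},{"translation":[0,-0.33,0],"delta_rot":[0,0,0],"grip":0.5},{"translation":[0,-0.38,0],"delta_rot":[0,0,0],"grip":0.5},{"translation":[0,-0.4,0],"delta_rot":[0,0,0],"grip":0.5},{"translation":[0,-0.4,0],"delta_rot":[0,0,0],"grip":0.5}]'

```text
time: 26.23
ee_pos: [0.5458, 0.347, 0.2404]
tool_rot: [0.281, -0.274, 0.651, -0.65]
ft_force: [0.5, 0.8, -1.1]
width: 0.676
```

```bash
python3 -c "
from h import *
a=capture('scene');zoom(a,'s13',205,50,325,190,5)
go(.6273,-.0065,.25,-43.7)"
```

```text
t 26.28 p [0.5447 0.3465 0.238 ] F [ 0.4 -0.9 -1.7] w 0.675
axes (cols xyz)
 [[-0.692  0.005  0.722]
 [-0.722  0.003 -0.692]
 [-0.006 -1.     0.001]]
trans [0.3953, -0.0256, 0.6079]
rot [-0.0004, -0.0004, -0.0018]
```

View pics/s13.png

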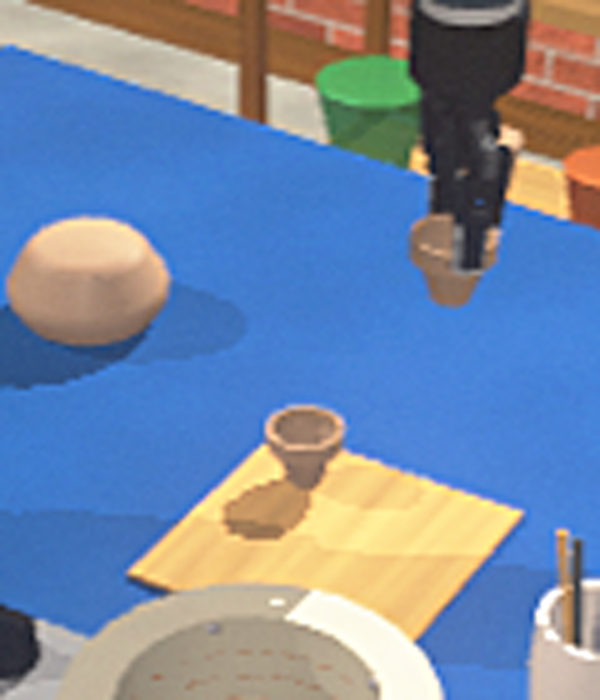

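Request:
drive_tool --motion '[{"translation":[0.02,-0.02,0.03],"delta_rot":[0,0,-0.0018],"grip":0.5},{"translation":[0.052,-0.026,0.08],"delta_rot":[0,0,-0.0018],"grip":0.5},{"translation":[0.098,-0.026,0.15],"delta_rot":[0,0,-0.0018],"grip":0.5},{"translation":[0.143,-0.026,0.22],"delta_rot":[0,0,-0.0018],"grip":0.5},{"translation":[0.189,-0.026,0.29],"delta_rot":[0,0,-0.0018],"grip":0.5},{"translation":[0.234,-0.026,0.36],"delta_rot":[0,0,-0.0018],"grip":0.5},{"translation":[0.28,-0.026,0.43],"delta_rot":[0,0,-0.0018],"grip":0.5},{"translation":[0.325,-0.026,0.5],"delta_rot":[0,0,-0.0018],"grip":0.5},{"translation":[0.364,-0.026,0.56],"delta_rot":[0,0,-0.0018],"grip":0.5},{"translation":[0.39,-0.026,0.6],"delta_rot":[0,0,-0.0018],"grip":0.5}]'

```text
time: 27.12
ee_pos: [0.625, -0.0081, 0.2484]
tool_rot: [-0.275, 0.277, -0.65, 0.652]
ft_force: [1.0, -0.3, -0.1]
width: 0.681
```

Request:
drive_tool --motion '[{"translation":[0,0,0],"delta_rot":[0,0,0],"grip":0.5},{"translation":[0,0,0],"delta_rot":[0,0,0],"grip":0.5}]'

```text
time: 27.28
ee_pos: [0.6234, -0.0119, 0.2465]
tool_rot: [-0.271, 0.277, -0.651, 0.653]
ft_force: [-0.2, 1.0, -0.8]
width: 0.678
```

```bash
python3 -c "
from h import *
go(.6285,-.0053,.143,-43.7)"
```

```text
t 27.28 p [ 0.6234 -0.0119  0.2465] F [-0.2  1.  -0.8] w 0.678
axes (cols xyz)
 [[-0.699 -0.007  0.715]
 [-0.715 -0.006 -0.699]
 [ 0.009 -1.    -0.001]]
trans [-0.0183, 0.2068, -0.0018]
rot [0.0002, -0.0038, 0.0027]
```

Request:
drive_tool --motion '[{"translation":[-0.0183,0.04,-0.0018],"delta_rot":[0,-0.0038,0.0027],"grip":0.5},{"translation":[-0.0183,0.09,-0.0018],"delta_rot":[0,-0.0038,0.0027],"grip":0.5},{"translation":[-0.0183,0.14,-0.0018],"delta_rot":[0,-0.0038,0.0027],"grip":0.5},{"translation":[-0.0183,0.18,-0.0018],"delta_rot":[0,-0.0038,0.0027],"grip":0.5},{"translation":[-0.0183,0.2,-0.0018],"delta_rot":[0,-0.0038,0.0027],"grip":0.5},{"translation":[-0.0183,0.2068,-0.0018],"delta_rot":[0,-0.0038,0.0027],"grip":0.5},{"translation":[-0.0183,0.2068,-0.0018],"delta_rot":[0,-0.0038,0.0027],"grip":0.5},{"translation":[-0.0183,0.2068,-0.0018],"delta_rot":[0,-0.0038,0.0027],"grip":0.5}]'

```text
time: 27.95
ee_pos: [0.629, -0.0048, 0.1438]
tool_rot: [0.278, -0.278, 0.65, -0.65]
ft_force: [-0.6, 0.8, -0.5]
width: 0.677
```

```bash
python3 -c "
from h import *
a=capture('scene');zoom(a,'s14',205,100,325,250,5)
go(.6285,-.0053,.119,-43.7)"
```

```text
t 28.0 p [ 0.6293 -0.005   0.1442] F [ 1.1  0.  -0.5] w 0.682
axes (cols xyz)
 [[-0.691  0.001  0.723]
 [-0.723  0.001 -0.691]
 [-0.001 -1.     0.   ]]
trans [0.0017, 0.0505, -0.0008]
rot [-0.0002, 0.0001, -0.0004]
```

View pics/s14.png

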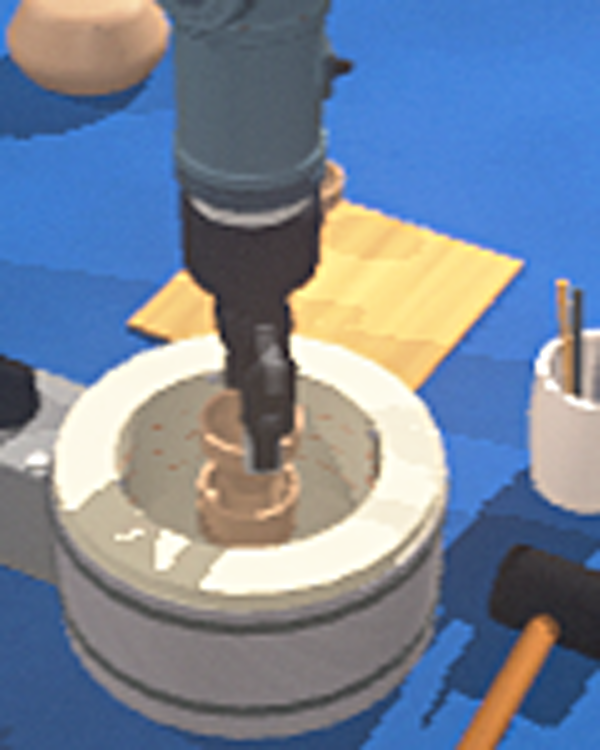

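Request:
drive_tool --motion '[{"translation":[0.0035,0.01,-0.0008],"delta_rot":[0,0,0],"grip":0.5},{"translation":[0.0035,0.02,-0.0008],"delta_rot":[0,0,0],"grip":0.5},{"translation":[0.0035,0.03,-0.0008],"delta_rot":[0,0,0],"grip":0.5},{"translation":[0.0035,0.038,-0.0008],"delta_rot":[0,0,0],"grip":0.5},{"translation":[0.0035,0.046,-0.0008],"delta_rot":[0,0,0],"grip":0.5},{"translation":[0.0035,0.053,-0.0008],"delta_rot":[0,0,0],"grip":0.5},{"translation":[0.0035,0.058,-0.0008],"delta_rot":[0,0,0],"grip":0.5},{"translation":[0.0035,0.058,-0.0008],"delta_rot":[0,0,0],"grip":0.5}]'

```text
time: 28.67
ee_pos: [0.6275, -0.0059, 0.1145]
tool_rot: [0.278, -0.278, 0.65, -0.65]
ft_force: [-1.0, 0.0, -0.6]
width: 0.679
```

```bash
python3 -c "
from h import *
a=capture('scene');zoom(a,'s15',205,100,325,250,5)
go(.6277,-.0063,.1085,-43.7)"
```

```text
t 28.72 p [ 0.6277 -0.006   0.1149] F [-0.3  0.1 -0.5] w 0.676
axes (cols xyz)
 [[-0.691  0.001  0.723]
 [-0.723  0.001 -0.691]
 [-0.001 -1.     0.   ]]
trans [0.0004, 0.0127, 0.0005]
rot [-0.0, 0.0001, -0.0003]
```

View pics/s15.png

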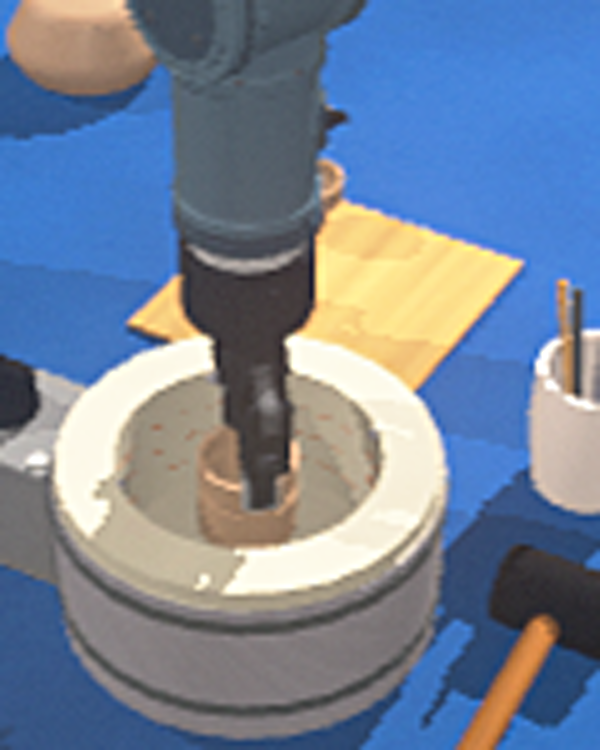

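Pot 3's collar (zoom 198–299) is in line with the stack. Continue down.

Request:
drive_tool --motion '[{"translation":[0,0.004,0],"delta_rot":[0,0,0],"grip":0.5},{"translation":[0,0.007,0],"delta_rot":[0,0,0],"grip":0.5},{"translation":[0,0.01,0],"delta_rot":[0,0,0],"grip":0.5},{"translation":[0,0.012,0],"delta_rot":[0,0,0],"grip":0.5},{"translation":[0,0.014,0],"delta_rot":[0,0,0],"grip":0.5},{"translation":[0,0.014,0],"delta_rot":[0,0,0],"grip":0.5}]'

```text
time: 29.22
ee_pos: [0.6281, -0.0059, 0.1085]
tool_rot: [0.279, -0.278, 0.65, -0.65]
ft_force: [-2.1, -0.2, 2.4]
width: 0.676
```

Request:
drive_tool --motion '[{"translation":[0,0.001,0],"delta_rot":[0,0,0],"grip":0.5},{"translation":[0,0.002,0],"delta_rot":[0,0,0],"grip":0.5},{"translation":[0,0.002,0],"delta_rot":[0,0,0],"grip":0.5}]'

```text
time: 29.47
ee_pos: [0.6285, -0.0059, 0.1084]
tool_rot: [0.279, -0.277, 0.65, -0.65]
ft_force: [-2.5, 0.2, 6.9]
width: 0.672
```

Seated at the predicted 108.5 mm. Release.

Request:
drive_tool --motion '[{"translation":[0,-0.001,0],"delta_rot":[0,0,0],"grip":0.72},{"translation":[0,-0.001,0],"delta_rot":[0,0,0],"grip":0.8},{"translation":[0,-0.001,0],"delta_rot":[0,0,0],"grip":0.9},{"translation":[0,-0.001,0],"delta_rot":[0,0,0],"grip":0.95},{"translation":[0,-0.03,0],"delta_rot":[0,0,0],"grip":0.95},{"translation":[0,-0.09,0],"delta_rot":[0,0,0],"grip":0.95},{"translation":[0,-0.16,0],"delta_rot":[0,0,0],"grip":0.95},{"translation":[0,-0.22,0],"delta_rot":[0,0,0],"grip":1},{"translation":[0,-0.26,0],"delta_rot":[0,0,0],"grip":1},{"translation":[0,-0.28,0],"delta_rot":[0,0,0],"grip":1}]'

```text
time: 30.3
ee_pos: [0.6296, -0.0063, 0.2515]
tool_rot: [-0.28, 0.276, -0.65, 0.651]
ft_force: [1.5, -1.3, 0.5]
width: 1.001
```

```bash
python3 -c "
from h import *
a=capture('scene');zoom(a,'s16',205,100,325,250,5)
go(.427,.344,.24,-43.7)"
```

```text
t 30.35 p [ 0.6299 -0.0063  0.2519] F [ 0.4 -0.4  1.5] w 0.997
axes (cols xyz)
 [[-0.691  0.007  0.723]
 [-0.723  0.002 -0.691]
 [-0.006 -1.     0.004]]
trans [-0.2261, 0.022, -0.7775]
rot [-0.0013, 0.0001, -0.002]
```

View pics/s16.png

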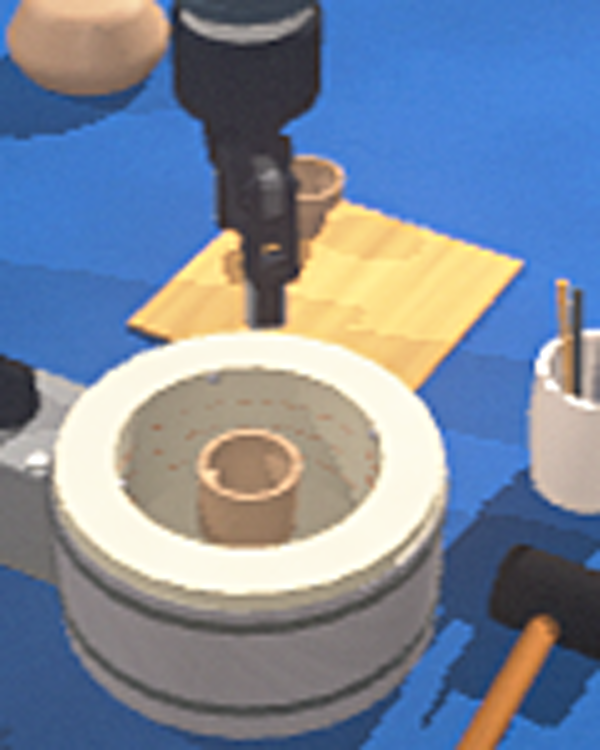

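Three are nested straight (rim at zoom (249,465)). Last pot, C.

Request:
drive_tool --motion '[{"translation":[-0.02,0.02,-0.06],"delta_rot":[-0.0013,0,-0.002],"grip":1},{"translation":[-0.04,0.022,-0.13],"delta_rot":[-0.0013,0,-0.002],"grip":1},{"translation":[-0.062,0.022,-0.21],"delta_rot":[-0.0013,0,-0.002],"grip":1},{"translation":[-0.085,0.022,-0.29],"delta_rot":[-0.0013,0,-0.002],"grip":1},{"translation":[-0.108,0.022,-0.37],"delta_rot":[-0.0013,0,-0.002],"grip":1},{"translation":[-0.13,0.022,-0.45],"delta_rot":[-0.0013,0,-0.002],"grip":1},{"translation":[-0.155,0.022,-0.53],"delta_rot":[-0.0013,0,-0.002],"grip":1},{"translation":[-0.178,0.022,-0.61],"delta_rot":[-0.0013,0,-0.002],"grip":1},{"translation":[-0.2,0.022,-0.69],"delta_rot":[-0.0013,0,-0.002],"grip":1},{"translation":[-0.215,0.022,-0.74],"delta_rot":[-0.0013,0,-0.002],"grip":1}]'

```text
time: 31.18
ee_pos: [0.4326, 0.3309, 0.2383]
tool_rot: [0.279, -0.281, 0.65, -0.649]
ft_force: [0.1, 0.5, -0.3]
width: 0.999
```

Request:
drive_tool --motion '[{"translation":[0,0,0],"delta_rot":[0,0,0],"grip":1},{"translation":[0,0,0],"delta_rot":[0,0,0],"grip":1}]'

```text
time: 31.35
ee_pos: [0.4302, 0.3325, 0.2364]
tool_rot: [0.279, -0.283, 0.649, -0.649]
ft_force: [0.7, -0.5, -0.3]
width: 1.0
```

```bash
python3 -c "
from h import *
go(.427,.344,.11,-43.7)"
```

```text
t 31.35 p [0.4302 0.3325 0.2364] F [ 0.7 -0.5 -0.3] w 1.0
axes (cols xyz)
 [[-0.683 -0.006  0.73 ]
 [-0.73  -0.002 -0.683]
 [ 0.005 -1.    -0.003]]
trans [-0.0138, 0.2529, -0.0196]
rot [0.0009, 0.0033, 0.0017]
```

Request:
drive_tool --motion '[{"translation":[-0.0138,0.04,-0.0196],"delta_rot":[0.0009,0.0033,0.0017],"grip":1},{"translation":[-0.0138,0.11,-0.0196],"delta_rot":[0.0009,0.0033,0.0017],"grip":1},{"translation":[-0.0138,0.18,-0.0196],"delta_rot":[0.0009,0.0033,0.0017],"grip":1},{"translation":[-0.0138,0.23,-0.0196],"delta_rot":[0.0009,0.0033,0.0017],"grip":1},{"translation":[-0.0138,0.253,-0.0196],"delta_rot":[0.0009,0.0033,0.0017],"grip":1},{"translation":[-0.0138,0.253,-0.0196],"delta_rot":[0.0009,0.0033,0.0017],"grip":1},{"translation":[-0.0138,0.253,-0.0196],"delta_rot":[0.0009,0.0033,0.0017],"grip":1}]'

```text
time: 31.93
ee_pos: [0.428, 0.3428, 0.1101]
tool_rot: [-0.277, 0.277, -0.65, 0.651]
ft_force: [-0.2, -0.1, 0.7]
width: 1.001
```

```bash
python3 -c "
from h import *
go(.427,.344,.035,-43.7)"
```

```text
t 31.93 p [0.428  0.3428 0.1101] F [-0.2 -0.1  0.7] w 1.001
axes (cols xyz)
 [[-0.692  0.     0.721]
 [-0.721 -0.001 -0.692]
 [ 0.    -1.     0.001]]
trans [-0.0004, 0.1503, -0.0031]
rot [-0.0002, -0.0007, 0.0002]
```

Request:
drive_tool --motion '[{"translation":[0,0.06,-0.003],"delta_rot":[0,0,0],"grip":1},{"translation":[0,0.11,-0.003],"delta_rot":[0,0,0],"grip":1},{"translation":[0,0.14,-0.003],"delta_rot":[0,0,0],"grip":1},{"translation":[0,0.1503,-0.003],"delta_rot":[0,0,0],"grip":1},{"translation":[0,0.1503,-0.003],"delta_rot":[0,0,0],"grip":1},{"translation":[0,0.1503,-0.003],"delta_rot":[0,0,0],"grip":0.9},{"translation":[0,0.1503,-0.003],"delta_rot":[0,0,0],"grip":0.8},{"translation":[0,0.1503,-0.003],"delta_rot":[0,0,0],"grip":0.75}]'

```text
time: 32.6
ee_pos: [0.4278, 0.3447, 0.0365]
tool_rot: [0.278, -0.277, 0.651, -0.65]
ft_force: [-0.4, 0.3, 0.5]
width: 0.751
```

Request:
drive_tool --motion '[{"translation":[0,0,0],"delta_rot":[0,0,0],"grip":0.7},{"translation":[0,0,0],"delta_rot":[0,0,0],"grip":0.66},{"translation":[0,0,0],"delta_rot":[0,0,0],"grip":0.5},{"translation":[0,0,0],"delta_rot":[0,0,0],"grip":0.5},{"translation":[0,0,0],"delta_rot":[0,0,0],"grip":0.5},{"translation":[0,0,0],"delta_rot":[0,0,0],"grip":0.5}]'

```text
time: 33.1
ee_pos: [0.4284, 0.3453, 0.0374]
tool_rot: [0.279, -0.276, 0.651, -0.65]
ft_force: [-0.6, 0.3, 7.2]
width: 0.678
```

Request:
drive_tool --motion '[{"translation":[0,-0.004,0],"delta_rot":[0,0,0],"grip":0.5},{"translation":[0,-0.02,0],"delta_rot":[0,0,0],"grip":0.5},{"translation":[0,-0.06,0],"delta_rot":[0,0,0],"grip":0.5},{"translation":[0,-0.12,0],"delta_rot":[0,0,0],"grip":0.5},{"translation":[0,-0.19,0],"delta_rot":[0,0,0],"grip":0.5},{"translation":[0,-0.26,0],"delta_rot":[0,0,0],"grip":0.5},{"translation":[0,-0.33,0],"delta_rot":[0,0,0],"grip":0.5},{"translation":[0,-0.38,0],"delta_rot":[0,0,0],"grip":0.5},{"translation":[0,-0.42,0],"delta_rot":[0,0,0],"grip":0.5},{"translation":[0,-0.43,0],"delta_rot":[0,0,0],"grip":0.5}]'

```text
time: 33.93
ee_pos: [0.4292, 0.3456, 0.2564]
tool_rot: [0.28, -0.274, 0.652, -0.649]
ft_force: [0.5, 0.7, -0.3]
width: 0.681
```

```bash
python3 -c "
from h import *
a=capture('scene');zoom(a,'s17',205,50,325,190,5)
go(.6275,-.0063,.25,-43.7)"
```

```text
t 33.98 p [0.4289 0.3455 0.2553] F [ 0.5  0.4 -0.9] w 0.678
axes (cols xyz)
 [[-0.693  0.006  0.721]
 [-0.721  0.006 -0.693]
 [-0.009 -1.     0.   ]]
trans [0.2324, 0.0089, 0.7738]
rot [-0.0001, -0.0008, -0.0028]
```

View pics/s17.png

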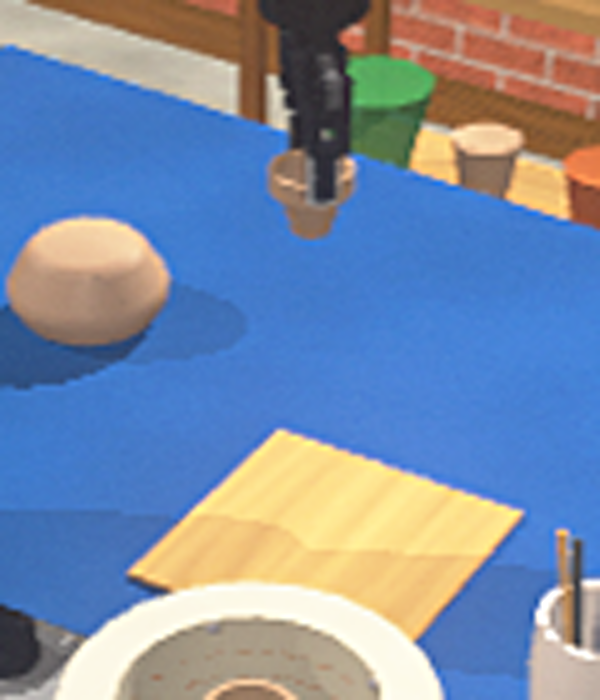

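Request:
drive_tool --motion '[{"translation":[0.009,0,0.03],"delta_rot":[0,0,-0.0028],"grip":0.5},{"translation":[0.024,0,0.08],"delta_rot":[0,0,-0.0028],"grip":0.5},{"translation":[0.045,0.005,0.15],"delta_rot":[0,0,-0.0028],"grip":0.5},{"translation":[0.069,0.005,0.23],"delta_rot":[0,0,-0.0028],"grip":0.5},{"translation":[0.093,0.005,0.31],"delta_rot":[0,0,-0.0028],"grip":0.5},{"translation":[0.117,0.005,0.39],"delta_rot":[0,0,-0.0028],"grip":0.5},{"translation":[0.141,0.005,0.47],"delta_rot":[0,0,-0.0028],"grip":0.5},{"translation":[0.165,0.005,0.55],"delta_rot":[0,0,-0.0028],"grip":0.5},{"translation":[0.189,0.005,0.63],"delta_rot":[0,0,-0.0028],"grip":0.5},{"translation":[0.21,0.005,0.7],"delta_rot":[0,0,-0.0028],"grip":0.5}]'

```text
time: 34.82
ee_pos: [0.6084, 0.0244, 0.2503]
tool_rot: [-0.276, 0.278, -0.651, 0.651]
ft_force: [0.2, 0.8, -1.2]
width: 0.677
```

```bash
python3 -c "
from h import *
go(.6275,-.0063,.22,-43.7)"
```

```text
t 34.82 p [0.6084 0.0244 0.2503] F [ 0.2  0.8 -1.2] w 0.677
axes (cols xyz)
 [[-0.693 -0.002  0.72 ]
 [-0.72  -0.001 -0.693]
 [ 0.003 -1.    -0.001]]
trans [0.0176, 0.0607, 0.0701]
rot [0.0003, -0.0011, 0.0008]
```

Request:
drive_tool --motion '[{"translation":[0.011,0.02,0.044],"delta_rot":[0,-0.001,0.0008],"grip":0.5},{"translation":[0.016,0.04,0.063],"delta_rot":[0,-0.001,0.0008],"grip":0.5},{"translation":[0.0176,0.07,0.07],"delta_rot":[0,-0.001,0.0008],"grip":0.5},{"translation":[0.0176,0.1,0.07],"delta_rot":[0,-0.001,0.0008],"grip":0.5},{"translation":[0.0176,0.13,0.07],"delta_rot":[0,-0.001,0.0008],"grip":0.5},{"translation":[0.0176,0.15,0.07],"delta_rot":[0,-0.001,0.0008],"grip":0.5},{"translation":[0.0176,0.165,0.07],"delta_rot":[0,-0.001,0.0008],"grip":0.5},{"translation":[0.0176,0.175,0.07],"delta_rot":[0,-0.001,0.0008],"grip":0.5},{"translation":[0.0176,0.175,0.07],"delta_rot":[0,-0.001,0.0008],"grip":0.5}]'

```text
time: 35.57
ee_pos: [0.6266, -0.0059, 0.1616]
tool_rot: [0.277, -0.279, 0.651, -0.65]
ft_force: [-0.0, 0.6, 0.1]
width: 0.676
```

```bash
python3 -c "
from h import *
a=capture('scene');zoom(a,'s18',205,100,325,250,5)
go(.6277,-.0063,.1244,-43.7)"
```

```text
t 35.62 p [ 0.6271 -0.0061  0.1625] F [ 0.1 -0.8  0. ] w 0.682
axes (cols xyz)
 [[-0.691 -0.001  0.723]
 [-0.723  0.    -0.691]
 [ 0.    -1.    -0.001]]
trans [-0.0005, 0.0763, 0.0012]
rot [0.0004, -0.0, 0.0001]
```

View pics/s18.png

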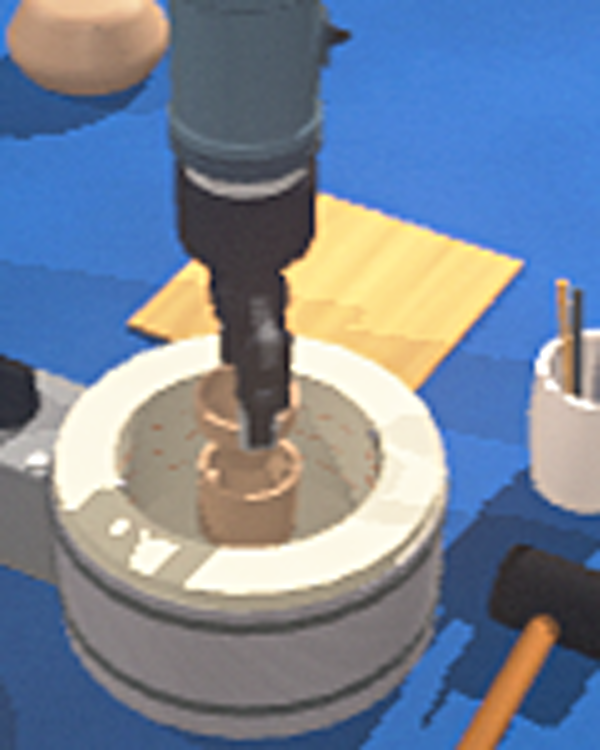

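Held pot centred ~247, stack ~249.5 (zoom), so nudge 1 mm right and go down.

Request:
drive_tool --motion '[{"translation":[-0.0025,0.012,0.001],"delta_rot":[0,0,0],"grip":0.5},{"translation":[-0.0025,0.024,0.001],"delta_rot":[0,0,0],"grip":0.5},{"translation":[-0.0025,0.036,0.001],"delta_rot":[0,0,0],"grip":0.5},{"translation":[-0.0025,0.046,0.001],"delta_rot":[0,0,0],"grip":0.5},{"translation":[-0.0025,0.054,0.001],"delta_rot":[0,0,0],"grip":0.5},{"translation":[-0.0025,0.06,0.001],"delta_rot":[0,0,0],"grip":0.5},{"translation":[-0.0025,0.064,0.001],"delta_rot":[0,0,0],"grip":0.5},{"translation":[-0.0025,0.064,0.001],"delta_rot":[0,0,0],"grip":0.5}]'

```text
time: 36.28
ee_pos: [0.6281, -0.0055, 0.1301]
tool_rot: [0.277, -0.278, 0.651, -0.65]
ft_force: [-0.1, 0.0, -0.8]
width: 0.677
```

Request:
drive_tool --motion '[{"translation":[0,0.003,0],"delta_rot":[0,0,0],"grip":0.5},{"translation":[0,0.006,0],"delta_rot":[0,0,0],"grip":0.5},{"translation":[0,0.009,0],"delta_rot":[0,0,0],"grip":0.5},{"translation":[0,0.011,0],"delta_rot":[0,0,0],"grip":0.5},{"translation":[0,0.013,0],"delta_rot":[0,0,0],"grip":0.5},{"translation":[0,0.013,0],"delta_rot":[0,0,0],"grip":0.5}]'

```text
time: 36.78
ee_pos: [0.6287, -0.0055, 0.1244]
tool_rot: [0.278, -0.278, 0.651, -0.65]
ft_force: [-0.3, 1.1, 5.0]
width: 0.676
```

Seated at the predicted 124.4 mm. Release and rise.

Request:
drive_tool --motion '[{"translation":[0,0,0],"delta_rot":[0,0,0],"grip":0.72},{"translation":[0,-0.001,0],"delta_rot":[0,0,0],"grip":0.8},{"translation":[0,-0.001,0],"delta_rot":[0,0,0],"grip":0.9},{"translation":[0,-0.001,0],"delta_rot":[0,0,0],"grip":0.95},{"translation":[0,-0.03,0],"delta_rot":[0,0,0],"grip":0.95},{"translation":[0,-0.09,0],"delta_rot":[0,0,0],"grip":0.95},{"translation":[0,-0.16,0],"delta_rot":[0,0,0],"grip":0.95},{"translation":[0,-0.22,0],"delta_rot":[0,0,0],"grip":1},{"translation":[0,-0.26,0],"delta_rot":[0,0,0],"grip":1},{"translation":[0,-0.28,0],"delta_rot":[0,0,0],"grip":1}]'

```text
time: 37.62
ee_pos: [0.6302, -0.0059, 0.2676]
tool_rot: [-0.279, 0.276, -0.65, 0.65]
ft_force: [1.1, -0.6, -0.3]
width: 1.004
```

```bash
python3 -c "
from h import *
a=capture('scene');zoom(a,'s19',205,100,325,250,5)
b=capture('top');zoom(b,'t19',290,180,390,280,6)
import pickle;pickle.dump((a,b),open('c2.pkl','wb'))
go(.46,-.29,.25,-43.7)"
```

```text
t 37.72 p [ 0.6297 -0.0057  0.2658] F [-0.  -1.  -0.7] w 0.999
axes (cols xyz)
 [[-0.691  0.002  0.723]
 [-0.723  0.001 -0.691]
 [-0.003 -1.     0.001]]
trans [0.6456, 0.0302, 0.1477]
rot [-0.0003, -0.0001, -0.0008]
```

View pics/s19.png

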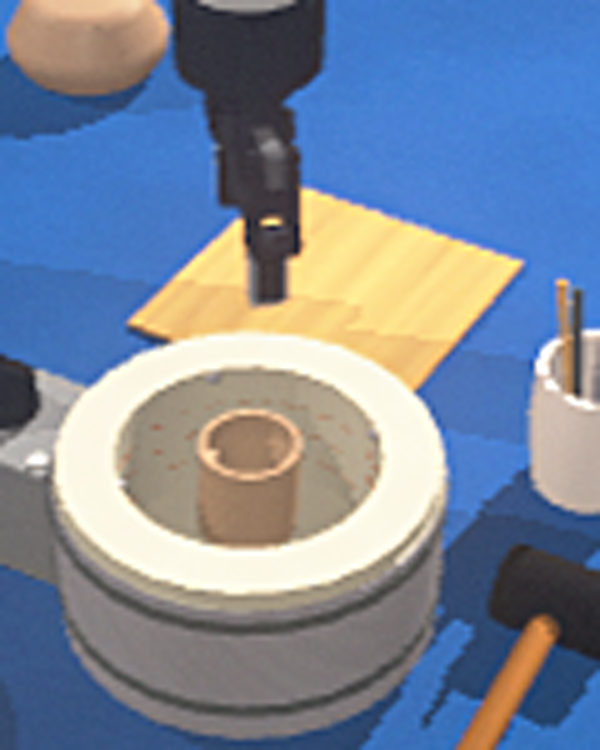

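View pics/t19.png

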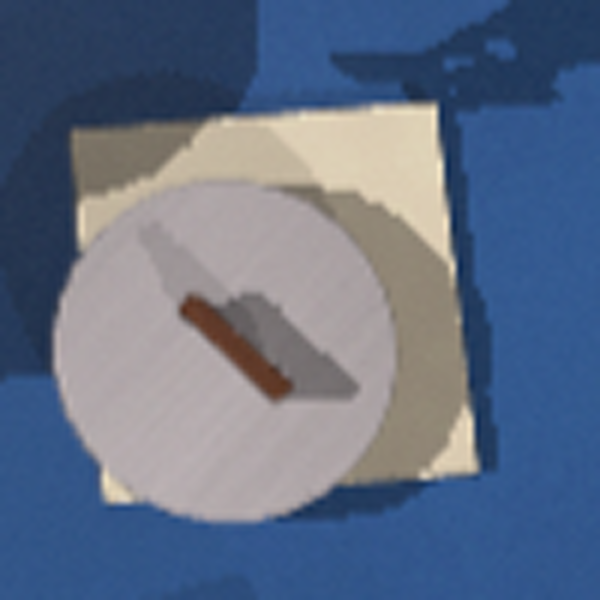

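The stack of 4 is straight (rim at zoom (250,444)). The lid has been knocked and now sits at zoom (225,350), still flat on the slab. Re-measure it.

```bash
python3 -c "
from h import *
import pickle
a,b=pickle.load(open('c2.pkl','rb'))
T=lambda x,y,f,u0,v0:((x+.5)/f-.5+u0,(y+.5)/f-.5+v0)
t=lambda x,y:T(x,y,6,290,180)
print('disc',at(b,*t(225,350),.056))
e1,e2=at(b,*t(188,303),.092),at(b,*t(283,392),.092)
print('handle',e1,e2,(e1+e2)/2,np.linalg.norm(e1-e2),np.degrees(np.arctan2(*(e1-e2)[[1,0]])))
# color seg of bar
im=b['pixels'][180:280,290:390].astype(int);m=((im[...,2]-im[...,0]>45)&(im[...,2]-im[...,1]>25)).astype(np.uint8)
n,l,s,c=cv2.connectedComponentsWithStats(m);k=1+s[1:,4].argmax();ys,xs=np.where(l==k);print(s[k],c[k]+[290,180])
p=np.stack([xs,ys],1)+[290,180];w=np.array([at(b,*q,.0915)[:2] for q in p]);mu=w.mean(0);u=np.linalg.svd(w-mu)[2][0];print(mu,np.degrees(np.arctan2(u[1],u[0])))
a1=pickle.load(open('c0.pkl','rb'))[1]
im=a1['pixels'][150:200,235:275].astype(int);m=((im[...,2]-im[...,0]>45)&(im[...,2]-im[...,1]>25)).astype(np.uint8)
n,l,s,c=cv2.connectedComponentsWithStats(m);k=1+s[1:,4].argmax();ys,xs=np.where(l==k)
p=np.stack([xs,ys],1)+[235,150];w=np.array([at(a1,*q,.1905)[:2] for q in p]);mu=w.mean(0);u=np.linalg.svd(w-mu)[2][0];print('orig',mu,np.degrees(np.arctan2(u[1],u[0])))
"
```

```text
disc [ 0.42720451 -0.25892612  0.056     ]
handle [ 0.4522485  -0.23273231  0.092     ] [ 0.40327273 -0.28481418  0.092     ] [ 0.42776062 -0.25877324  0.092     ] 0.0714922835436472 46.76048412125856
[30 50 18 16 68] [328.42647059 237.11764706]
[ 0.42899742 -0.25756225] -132.98401840580553
orig [ 0.62487196 -0.00651339] -133.06954251528302
```

```bash
python3 -c "
from h import *
go(.428,-.2585,.22,-43.7)"
```

```text
t 37.72 p [ 0.6297 -0.0057  0.2658] F [-0.  -1.  -0.7] w 0.999
axes (cols xyz)
 [[-0.691  0.002  0.723]
 [-0.723  0.001 -0.691]
 [-0.003 -1.     0.001]]
trans [0.6444, 0.0901, 0.0578]
rot [-0.0003, -0.0001, -0.0008]
```

Request:
drive_tool --motion '[{"translation":[0.05,0,0.004],"delta_rot":[0,0,0],"grip":1},{"translation":[0.12,0.01,0.01],"delta_rot":[0,0,0],"grip":1},{"translation":[0.2,0.02,0.018],"delta_rot":[0,0,0],"grip":1},{"translation":[0.28,0.03,0.025],"delta_rot":[0,0,0],"grip":1},{"translation":[0.36,0.04,0.032],"delta_rot":[0,0,0],"grip":1},{"translation":[0.44,0.05,0.039],"delta_rot":[0,0,0],"grip":1},{"translation":[0.52,0.07,0.047],"delta_rot":[0,0,0],"grip":1},{"translation":[0.59,0.09,0.053],"delta_rot":[0,0,0],"grip":1},{"translation":[0.63,0.09,0.057],"delta_rot":[0,0,0],"grip":1},{"translation":[0.644,0.09,0.058],"delta_rot":[0,0,0],"grip":1}]'

```text
time: 38.55
ee_pos: [0.424, -0.2608, 0.2181]
tool_rot: [0.276, -0.276, 0.652, -0.65]
ft_force: [0.2, 0.5, 0.6]
width: 0.995
```

```bash
python3 -c "
from h import *
go(.428,-.2585,.12,-43.4)"
```

```text
t 38.55 p [ 0.424  -0.2608  0.2181] F [0.2 0.5 0.6] w 0.995
axes (cols xyz)
 [[-0.695 -0.002  0.719]
 [-0.719  0.001 -0.695]
 [ 0.    -1.    -0.002]]
trans [-0.0089, 0.1962, 0.0031]
rot [0.0008, -0.0036, 0.0001]
```

Request:
drive_tool --motion '[{"translation":[-0.009,0.06,0.003],"delta_rot":[0.0008,-0.0036,0],"grip":1},{"translation":[-0.009,0.12,0.003],"delta_rot":[0.0008,-0.0036,0],"grip":1},{"translation":[-0.009,0.17,0.003],"delta_rot":[0.0008,-0.0036,0],"grip":1},{"translation":[-0.009,0.196,0.003],"delta_rot":[0.0008,-0.0036,0],"grip":1},{"translation":[-0.009,0.196,0.003],"delta_rot":[0.0008,-0.0036,0],"grip":1},{"translation":[-0.009,0.196,0.003],"delta_rot":[0.0008,-0.0036,0],"grip":1}]'

```text
time: 39.05
ee_pos: [0.4277, -0.2574, 0.1192]
tool_rot: [0.279, -0.281, 0.65, -0.649]
ft_force: [-0.1, 0.5, -0.0]
width: 1.001
```

```bash
python3 -c "
from h import *
a=capture('scene');zoom(a,'s20',80,120,240,310,4)
b=capture('top');zoom(b,'t20',290,180,390,280,6)
go(.428,-.2585,.067,-43.4)"
```

```text
t 39.15 p [ 0.4288 -0.2583  0.1207] F [-1.3 -0.1  0.2] w 1.0
axes (cols xyz)
 [[-0.687  0.001  0.727]
 [-0.727 -0.001 -0.687]
 [-0.    -1.     0.001]]
trans [0.0014, 0.1074, -0.001]
rot [-0.0003, 0.0003, -0.0]
```

View pics/s20.png

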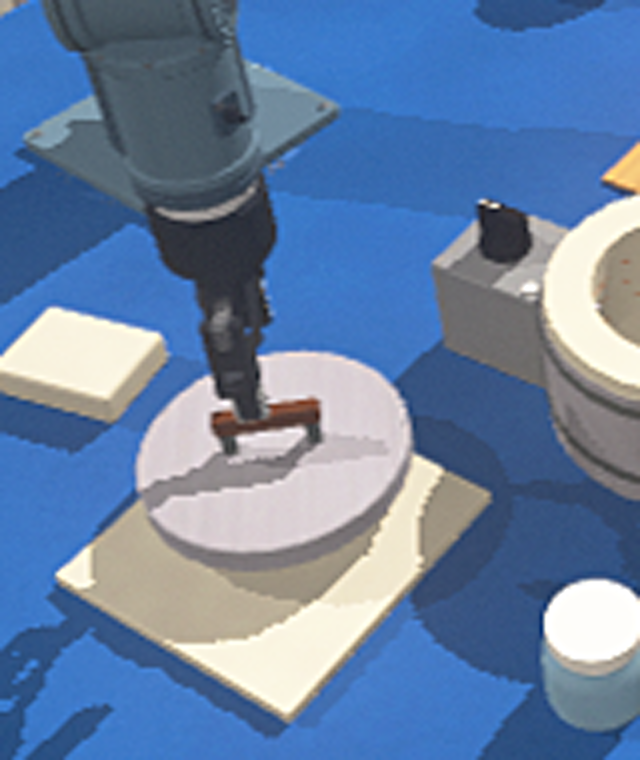

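Lid is flat and the gripper straddles the bar above its middle. Descend and grip.

Request:
drive_tool --motion '[{"translation":[0.001,0.04,-0.001],"delta_rot":[0,0,0],"grip":1},{"translation":[0.001,0.08,-0.001],"delta_rot":[0,0,0],"grip":1},{"translation":[0.001,0.1,-0.001],"delta_rot":[0,0,0],"grip":1},{"translation":[0.001,0.107,-0.001],"delta_rot":[0,0,0],"grip":1},{"translation":[0.001,0.107,-0.001],"delta_rot":[0,0,0],"grip":0.7},{"translation":[0.001,0.107,-0.001],"delta_rot":[0,0,0],"grip":0.5},{"translation":[0.001,0.107,-0.001],"delta_rot":[0,0,0],"grip":0.3},{"translation":[0.001,0.107,-0.001],"delta_rot":[0,0,0],"grip":0.25},{"translation":[0.001,0.107,-0.001],"delta_rot":[0,0,0],"grip":0.2},{"translation":[0.001,0.107,-0.001],"delta_rot":[0,0,0],"grip":0.2}]'

```text
time: 39.98
ee_pos: [0.4284, -0.2585, 0.0676]
tool_rot: [-0.28, 0.28, -0.649, 0.65]
ft_force: [-0.2, 0.2, -0.1]
width: 0.201
```

Request:
drive_tool --motion '[{"translation":[0,0,0],"delta_rot":[0,0,0],"grip":0},{"translation":[0,0,0],"delta_rot":[0,0,0],"grip":0},{"translation":[0,0,0],"delta_rot":[0,0,0],"grip":0},{"translation":[0,0,0],"delta_rot":[0,0,0],"grip":0},{"translation":[0,0,0],"delta_rot":[0,0,0],"grip":0},{"translation":[0,0,0],"delta_rot":[0,0,0],"grip":0}]'

```text
time: 40.48
ee_pos: [0.4285, -0.2585, 0.0677]
tool_rot: [-0.28, 0.28, -0.649, 0.65]
ft_force: [-0.3, 0.9, 4.2]
width: 0.15
```

Request:
drive_tool --motion '[{"translation":[0,-0.01,0],"delta_rot":[0,0,0],"grip":0},{"translation":[0,-0.03,0],"delta_rot":[0,0,0],"grip":0},{"translation":[0,-0.07,0],"delta_rot":[0,0,0],"grip":0},{"translation":[0,-0.13,0],"delta_rot":[0,0,0],"grip":0},{"translation":[0,-0.19,0],"delta_rot":[0,0,0],"grip":0},{"translation":[0,-0.25,0],"delta_rot":[0,0,0],"grip":0},{"translation":[0,-0.31,0],"delta_rot":[0,0,0],"grip":0},{"translation":[0,-0.36,0],"delta_rot":[0,0,0],"grip":0},{"translation":[0,-0.38,0],"delta_rot":[0,0,0],"grip":0},{"translation":[0,-0.38,0],"delta_rot":[0,0,0],"grip":0}]'

```text
time: 41.32
ee_pos: [0.4292, -0.2589, 0.2599]
tool_rot: [-0.282, 0.278, -0.648, 0.651]
ft_force: [0.7, -0.8, -3.2]
width: 0.155
```

```bash
python3 -c "
from h import *
a=capture('scene');zoom(a,'s21',80,70,240,260,4)
go(.6275,-.0073,.25,-43.7)"
```

```text
t 41.37 p [ 0.4283 -0.2581  0.258 ] F [ 0.2  0.3 -4.1] w 0.147
axes (cols xyz)
 [[-0.686  0.003  0.727]
 [-0.727 -0.001 -0.686]
 [-0.002 -1.     0.003]]
trans [-0.6382, 0.0168, -0.0546]
rot [-0.0009, 0.002, -0.0005]
```

View pics/s21.png

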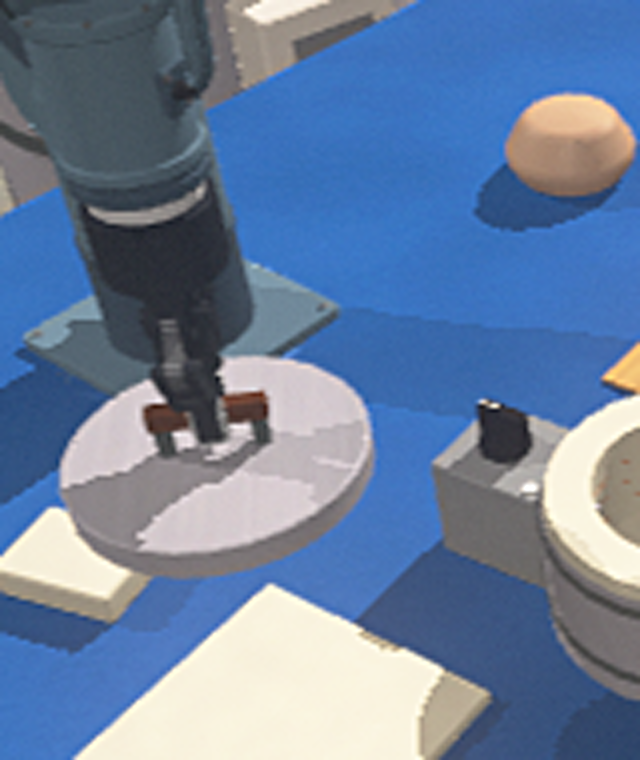

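Request:
drive_tool --motion '[{"translation":[-0.03,0.01,-0.003],"delta_rot":[0,0.002,0],"grip":0},{"translation":[-0.08,0.015,-0.007],"delta_rot":[0,0.002,0],"grip":0},{"translation":[-0.15,0.015,-0.013],"delta_rot":[0,0.002,0],"grip":0},{"translation":[-0.23,0.015,-0.02],"delta_rot":[0,0.002,0],"grip":0},{"translation":[-0.31,0.015,-0.027],"delta_rot":[0,0.002,0],"grip":0},{"translation":[-0.39,0.015,-0.034],"delta_rot":[0,0.002,0],"grip":0},{"translation":[-0.47,0.015,-0.04],"delta_rot":[0,0.002,0],"grip":0},{"translation":[-0.55,0.015,-0.047],"delta_rot":[0,0.002,0],"grip":0},{"translation":[-0.61,0.015,-0.053],"delta_rot":[0,0.002,0],"grip":0},{"translation":[-0.638,0.015,-0.055],"delta_rot":[0,0.002,0],"grip":0}]'

```text
time: 42.2
ee_pos: [0.628, -0.0012, 0.2474]
tool_rot: [0.28, -0.28, 0.65, -0.649]
ft_force: [0.3, 0.0, -3.7]
width: 0.149
```

```bash
python3 -c "
from h import *
go(.628,-.0072,.205,-43.7)"
```

```text
t 42.2 p [ 0.628  -0.0012  0.2474] F [ 0.3  0.  -3.7] w 0.149
axes (cols xyz)
 [[-0.686 -0.001  0.727]
 [-0.727  0.001 -0.686]
 [-0.    -1.    -0.001]]
trans [0.0088, 0.0848, 0.0083]
rot [0.0005, 0.002, -0.0001]
```

Request:
drive_tool --motion '[{"translation":[0.006,0.01,0.006],"delta_rot":[0.0005,0.002,0],"grip":0},{"translation":[0.0088,0.03,0.0083],"delta_rot":[0.0005,0.002,0],"grip":0},{"translation":[0.0088,0.05,0.0083],"delta_rot":[0.0005,0.002,0],"grip":0},{"translation":[0.0088,0.07,0.0083],"delta_rot":[0.0005,0.002,0],"grip":0},{"translation":[0.0088,0.084,0.0083],"delta_rot":[0.0005,0.002,0],"grip":0},{"translation":[0.0088,0.084,0.0083],"delta_rot":[0.0005,0.002,0],"grip":0},{"translation":[0.0088,0.084,0.0083],"delta_rot":[0.0005,0.002,0],"grip":0},{"translation":[0.0088,0.084,0.0083],"delta_rot":[0.0005,0.002,0],"grip":0}]'

```text
time: 42.87
ee_pos: [0.6282, -0.0076, 0.2059]
tool_rot: [-0.278, 0.277, -0.65, 0.65]
ft_force: [-0.7, 0.2, -4.1]
width: 0.15
```

```bash
python3 -c "
from h import *
a=capture('scene');zoom(a,'s22',185,105,295,250,5)
go(.628,-.0072,.18,-43.7)"
```

```text
t 42.92 p [ 0.6284 -0.0075  0.2061] F [-0.6 -0.4 -3. ] w 0.155
axes (cols xyz)
 [[-0.691  0.002  0.723]
 [-0.723  0.    -0.691]
 [-0.001 -1.     0.001]]
trans [0.0003, 0.0522, -0.001]
rot [-0.0003, -0.0001, -0.0005]
```

View pics/s22.png

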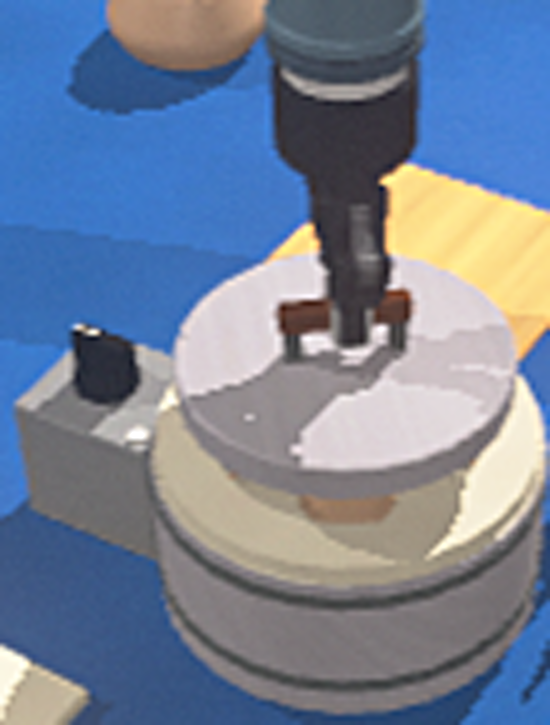

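Request:
drive_tool --motion '[{"translation":[0,0.008,-0.001],"delta_rot":[0,0,0],"grip":0},{"translation":[0,0.016,-0.001],"delta_rot":[0,0,0],"grip":0},{"translation":[0,0.024,-0.001],"delta_rot":[0,0,0],"grip":0},{"translation":[0,0.032,-0.001],"delta_rot":[0,0,0],"grip":0},{"translation":[0,0.04,-0.001],"delta_rot":[0,0,0],"grip":0},{"translation":[0,0.046,-0.001],"delta_rot":[0,0,0],"grip":0},{"translation":[0,0.051,-0.001],"delta_rot":[0,0,0],"grip":0},{"translation":[0,0.051,-0.001],"delta_rot":[0,0,0],"grip":0}]'

```text
time: 43.58
ee_pos: [0.6281, -0.0062, 0.1802]
tool_rot: [0.279, -0.277, 0.65, -0.65]
ft_force: [-0.1, 2.7, -4.1]
width: 0.152
```

Request:
drive_tool --motion '[{"translation":[0,0.004,0],"delta_rot":[0,0,0],"grip":0},{"translation":[0,0.008,0],"delta_rot":[0,0,0],"grip":0},{"translation":[0,0.012,0],"delta_rot":[0,0,0],"grip":0},{"translation":[0,0.016,0],"delta_rot":[0,0,0],"grip":0},{"translation":[0,0.016,0],"delta_rot":[0,0,0],"grip":0}]'

```text
time: 44.0
ee_pos: [0.629, -0.0064, 0.1727]
tool_rot: [-0.279, 0.277, -0.65, 0.65]
ft_force: [1.4, 1.0, -1.0]
width: 0.153
```

Request:
drive_tool --motion '[{"translation":[0.002,0.003,0],"delta_rot":[0,0,0],"grip":0},{"translation":[0.002,0.006,0],"delta_rot":[0,0,0],"grip":0},{"translation":[0.002,0.009,0],"delta_rot":[0,0,0],"grip":0},{"translation":[0.002,0.012,0],"delta_rot":[0,0,0],"grip":0},{"translation":[0.002,0.013,0],"delta_rot":[0,0,0],"grip":0},{"translation":[0.002,0.013,0],"delta_rot":[0,0,0],"grip":0}]'

```text
time: 44.5
ee_pos: [0.6278, -0.0063, 0.1668]
tool_rot: [0.279, -0.277, 0.651, -0.65]
ft_force: [-4.8, 5.3, 8.8]
width: 0.151
```

Request:
drive_tool --motion '[{"translation":[0,0.002,0],"delta_rot":[0,0,0],"grip":0},{"translation":[0,0.003,0],"delta_rot":[0,0,0],"grip":0},{"translation":[0,0.004,0],"delta_rot":[0,0,0],"grip":0},{"translation":[0,0.004,0],"delta_rot":[0,0,0],"grip":0}]'

```text
time: 44.83
ee_pos: [0.6278, -0.0063, 0.1668]
tool_rot: [0.28, -0.277, 0.651, -0.649]
ft_force: [-7.4, 2.9, 17.4]
width: 0.153
```

Hard stop at 166.8 mm, the same height as in the original seated grasp. Unload, release and rise.

Request:
drive_tool --motion '[{"translation":[0,0,0],"delta_rot":[0,0,0],"grip":0.2},{"translation":[0,0,0],"delta_rot":[0,0,0],"grip":0.35},{"translation":[0,0,0],"delta_rot":[0,0,0],"grip":0.5},{"translation":[0,-0.002,0],"delta_rot":[0,0,0],"grip":0.8},{"translation":[0,-0.002,0],"delta_rot":[0,0,0],"grip":1},{"translation":[0,-0.03,0],"delta_rot":[0,0,0],"grip":1},{"translation":[0,-0.08,0],"delta_rot":[0,0,0],"grip":1},{"translation":[0,-0.12,0],"delta_rot":[0,0,0],"grip":1},{"translation":[0,-0.14,0],"delta_rot":[0,0,0],"grip":1},{"translation":[0,-0.14,0],"delta_rot":[0,0,0],"grip":1}]'

```text
time: 45.67
ee_pos: [0.6291, -0.0069, 0.239]
tool_rot: [0.281, -0.276, 0.65, -0.65]
ft_force: [0.7, 0.4, 0.3]
width: 0.997
```

```bash
python3 -c "
from h import *
a=capture('scene');zoom(a,'s23',185,125,295,250,6)
go(.4535,-.029,.24,97)"
```

```text
t 45.72 p [ 0.6281 -0.0066  0.2372] F [0.  0.8 0.4] w 1.002
axes (cols xyz)
 [[-0.69   0.004  0.724]
 [-0.724  0.004 -0.69 ]
 [-0.005 -1.     0.   ]]
trans [0.2733, -0.0071, -0.2218]
rot [-0.002, -0.7813, -0.0006]
```

View pics/s23.png

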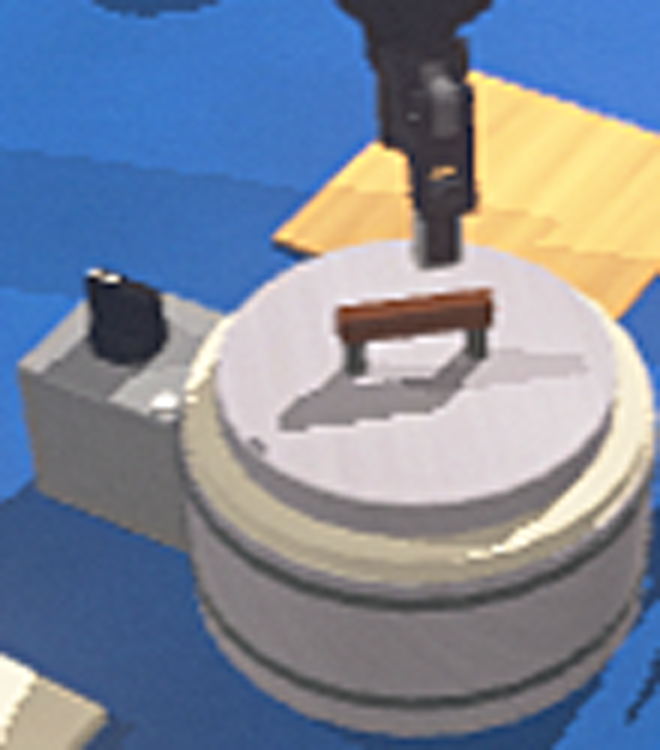

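```bash
python3 -c "
from h import *
import pickle
a0=pickle.load(open('c0.pkl','rb'))[0]['pixels'];a=capture('scene');a1=a['pixels']
g0,g1=[cv2.cvtColor(x,cv2.COLOR_BGR2GRAY).astype(np.float32) for x in(a0,a1)]
for n,(u,v,w,h) in dict(left=(215,180,20,30),frontL=(228,196,20,18),front=(245,200,20,16),right=(275,180,18,30),kilnfront=(240,225,30,20),handle=(238,170,34,16)).items():
    p,q=g0[v:v+h,u:u+w],g1[v:v+h,u:u+w]
    W=np.eye(2,3,dtype=np.float32)
    try: cc,W=cv2.findTransformECC(p,q,W,cv2.MOTION_TRANSLATION,(3,100,1e-5)); print(n,W[:,2].round(2),round(cc,3))
    except Exception as e: print(n,'fail')
"
```

```text
left [-0.22  0.15] 0.956
frontL [0.98 0.68] 0.993
front [-1.84  0.29] 0.95
right [-0.1   0.02] 0.995
kilnfront [-0.03 -0.03] 0.998
handle [-0.36  0.23] 0.956
```

Request:
drive_tool --motion '[{"translation":[0.03,-0.01,-0.025],"delta_rot":[0,-0.039,0],"grip":1},{"translation":[0.07,-0.01,-0.055],"delta_rot":[0,-0.078,0],"grip":1},{"translation":[0.11,-0.01,-0.09],"delta_rot":[0,-0.117,0],"grip":1},{"translation":[0.15,-0.01,-0.12],"delta_rot":[0,-0.156,0],"grip":1},{"translation":[0.19,-0.01,-0.155],"delta_rot":[0,-0.195,0],"grip":1},{"translation":[0.22,-0.01,-0.18],"delta_rot":[0,-0.234,0],"grip":1},{"translation":[0.25,-0.01,-0.2],"delta_rot":[0,-0.273,0],"grip":1},{"translation":[0.265,-0.01,-0.215],"delta_rot":[0,-0.312,0],"grip":1},{"translation":[0.273,-0.01,-0.222],"delta_rot":[0,-0.35,0],"grip":1},{"translation":[0.273,-0.01,-0.222],"delta_rot":[0,-0.39,0],"grip":1}]'

```text
time: 46.6
ee_pos: [0.4503, -0.0286, 0.2393]
tool_rot: [0.603, -0.602, 0.371, -0.369]
ft_force: [-0.1, -0.6, -0.0]
width: 1.0
```

```bash
python3 -c "
from h import *
go(.454,-.029,.22,97);print(r.observe()['joint_positions'].round(2) if hasattr(r.observe()['joint_positions'],'round') else r.observe()['joint_positions'])"
```

```text
t 46.6 p [ 0.4503 -0.0286  0.2393] F [-0.1 -0.6 -0. ] w 1.0
axes (cols xyz)
 [[ 0.452 -0.002  0.892]
 [-0.892  0.004  0.452]
 [-0.004 -1.     0.   ]]
trans [0.0041, 0.0385, 0.0062]
rot [-0.0008, -0.3896, -0.0011]
[-0.35  0.19  0.35  2.05 -0.09  0.92  0.52]
```

Request:
drive_tool --motion '[{"translation":[0.004,0.02,0.006],"delta_rot":[0,-0.039,0],"grip":1},{"translation":[0.004,0.0385,0.006],"delta_rot":[0,-0.078,0],"grip":1},{"translation":[0.004,0.0385,0.006],"delta_rot":[0,-0.117,0],"grip":1},{"translation":[0.004,0.0385,0.006],"delta_rot":[0,-0.156,0],"grip":1},{"translation":[0.004,0.0385,0.006],"delta_rot":[0,-0.195,0],"grip":1},{"translation":[0.004,0.0385,0.006],"delta_rot":[0,-0.234,0],"grip":1},{"translation":[0.004,0.0385,0.006],"delta_rot":[0,-0.273,0],"grip":1},{"translation":[0.004,0.0385,0.006],"delta_rot":[0,-0.312,0],"grip":1},{"translation":[0.004,0.0385,0.006],"delta_rot":[0,-0.35,0],"grip":1},{"translation":[0.004,0.0385,0.006],"delta_rot":[0,-0.389,0],"grip":1}]'

```text
time: 47.43
ee_pos: [0.4527, -0.0288, 0.2185]
tool_rot: [0.707, -0.704, -0.043, 0.046]
ft_force: [-0.6, -0.2, 0.0]
width: 1.003
```

Request:
drive_tool --motion '[{"translation":[0,0,0],"delta_rot":[0,0,0],"grip":0.6},{"translation":[0,0,0],"delta_rot":[0,0,0],"grip":0.6},{"translation":[0,0,0],"delta_rot":[0,0,0],"grip":0.6},{"translation":[0,0,0],"delta_rot":[0,0,0],"grip":0.6}]'

```text
time: 47.77
ee_pos: [0.4524, -0.0288, 0.2181]
tool_rot: [0.707, -0.704, -0.042, 0.046]
ft_force: [-0.5, 1.1, -0.2]
width: 0.6
```

```bash
python3 -c "
from h import *
a=capture('scene');zoom(a,'s24',165,100,275,230,6)
import pickle;pickle.dump(a,open('c3.pkl','wb'))
print(proj(a,[[.454,-.029,.14],[.454,-.029,.108],[.475,-.0265,.14],[.433,-.0315,.14],r.observe()['ee_pos']]))
go(.454,-.029,.17,97)"
```

```text
[[204.84884574 171.38500526]
 [205.80247785 179.23183928]
 [210.52570477 173.46692957]
 [199.24623059 169.33030906]
 [202.04357821 150.7549572 ]]
t 47.82 p [ 0.4525 -0.0288  0.2182] F [-0.3  0.3  0.4] w 0.605
axes (cols xyz)
 [[ 0.992 -0.005 -0.124]
 [ 0.124  0.004  0.992]
 [-0.005 -1.     0.004]]
trans [0.0034, 0.0964, -0.0013]
rot [-0.0014, 0.0008, -0.0015]
```

View pics/s24.png

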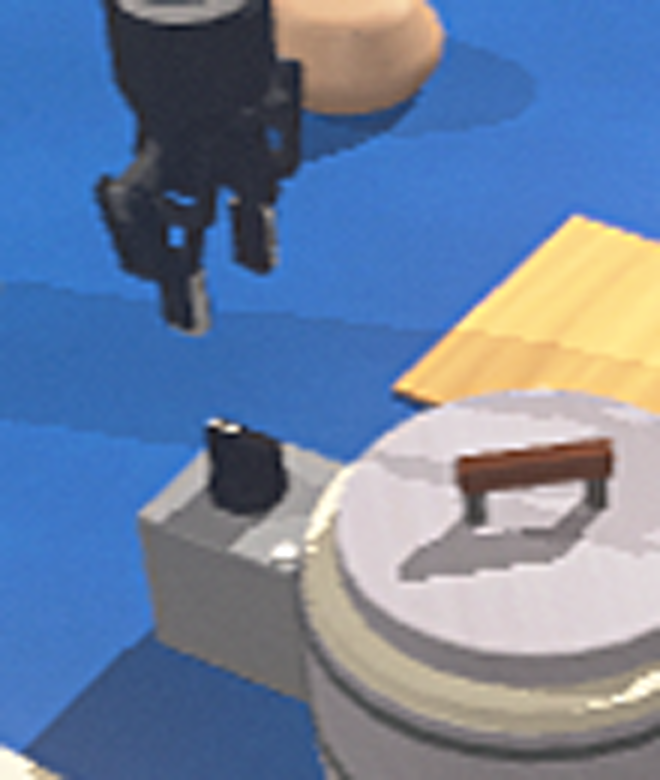

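Dial bar top at zoom (208,425)–(283,450), which matches the projection within 1 px. Descend around it.

Request:
drive_tool --motion '[{"translation":[0.003,0.05,-0.001],"delta_rot":[-0.0014,0.0008,-0.0015],"grip":0.6},{"translation":[0.003,0.1,-0.001],"delta_rot":[-0.0014,0.0008,-0.0015],"grip":0.6},{"translation":[0.003,0.14,-0.001],"delta_rot":[-0.0014,0.0008,-0.0015],"grip":0.6},{"translation":[0.003,0.17,-0.001],"delta_rot":[-0.0014,0.0008,-0.0015],"grip":0.6},{"translation":[0.003,0.19,-0.001],"delta_rot":[-0.0014,0.0008,-0.0015],"grip":0.6},{"translation":[0.003,0.202,-0.001],"delta_rot":[-0.0014,0.0008,-0.0015],"grip":0.6},{"translation":[0.003,0.208,-0.001],"delta_rot":[-0.0014,0.0008,-0.0015],"grip":0.6},{"translation":[0.003,0.208,-0.001],"delta_rot":[-0.0014,0.0008,-0.0015],"grip":0.6},{"translation":[0.003,0.208,-0.001],"delta_rot":[-0.0014,0.0008,-0.0015],"grip":0.6}]'

```text
time: 48.57
ee_pos: [0.4541, -0.0287, 0.1148]
tool_rot: [-0.706, 0.706, 0.043, -0.043]
ft_force: [-0.1, 0.1, 1.1]
width: 0.602
```

```bash
python3 -c "
from h import *
a=capture('scene');zoom(a,'s25',165,100,275,230,6)
go(.454,-.029,.113,97)"
```

```text
t 48.62 p [ 0.4542 -0.0287  0.1149] F [ 0.3 -0.6 -0.1] w 0.597
axes (cols xyz)
 [[ 0.993  0.001 -0.122]
 [ 0.122  0.     0.993]
 [ 0.001 -1.    -0.   ]]
trans [-0.0004, 0.0039, -0.0005]
rot [0.0, -0.0001, 0.0004]
```

View pics/s25.png

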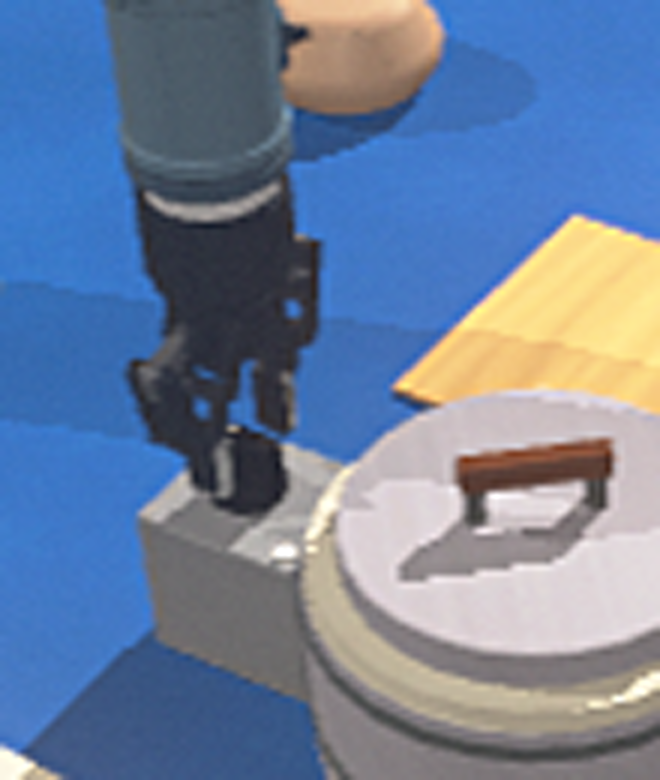

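Request:
drive_tool --motion '[{"translation":[0,0,0],"delta_rot":[0,0,0],"grip":0.3},{"translation":[0,0,0],"delta_rot":[0,0,0],"grip":0.25},{"translation":[0,0,0],"delta_rot":[0,0,0],"grip":0.2},{"translation":[0,0,0],"delta_rot":[0,0,0],"grip":0.15},{"translation":[0,0,0],"delta_rot":[0,0,0],"grip":0},{"translation":[0,0,0],"delta_rot":[0,0,0],"grip":0},{"translation":[0,0,0],"delta_rot":[0,0,0],"grip":0},{"translation":[0,0,0],"delta_rot":[0,0,0],"grip":0}]'

```text
time: 49.28
ee_pos: [0.4544, -0.0281, 0.1155]
tool_rot: [0.706, -0.706, -0.044, 0.043]
ft_force: [-1.5, 2.3, 6.7]
width: 0.151
```

```bash
python3 -c "
from h import *
st();print(r.observe()['ft_torque'])"
```

```text
t 49.28 p [ 0.4544 -0.0281  0.1155] F [-1.5  2.3  6.7] w 0.151
axes (cols xyz)
 [[ 0.993  0.002 -0.122]
 [ 0.122  0.001  0.993]
 [ 0.002 -1.     0.001]]
[0.367606   0.41702611 0.04371505]
```

Request:
drive_tool --motion '[{"translation":[0,0,0],"delta_rot":[0,0.02,0],"grip":0},{"translation":[0,0,0],"delta_rot":[0,0.045,0],"grip":0},{"translation":[0,0,0],"delta_rot":[0,0.07,0],"grip":0},{"translation":[0,0,0],"delta_rot":[0,0.1,0],"grip":0},{"translation":[0,0,0],"delta_rot":[0,0.13,0],"grip":0},{"translation":[0,0,0],"delta_rot":[0,0.16,0],"grip":0},{"translation":[0,0,0],"delta_rot":[0,0.18,0],"grip":0},{"translation":[0,0,0],"delta_rot":[0,0.2,0],"grip":0},{"translation":[0,0,0],"delta_rot":[0,0.21,0],"grip":0},{"translation":[0,0,0],"delta_rot":[0,0.21,0],"grip":0}]'

```text
time: 50.12
ee_pos: [0.4542, -0.0288, 0.1156]
tool_rot: [0.682, -0.682, 0.188, -0.189]
ft_force: [-0.9, -3.3, 0.7]
width: 0.144
```

```bash
python3 -c "
from h import *
a=capture('scene');zoom(a,'s26',165,100,275,230,6)
st();print(r.observe()['ft_torque']);move([.4544,-.0281,.1155],dn(97-68.8))"
```

```text
t 50.17 p [ 0.4542 -0.0288  0.1155] F [-1.7 -4.5  0.9] w 0.146
axes (cols xyz)
 [[ 0.859  0.002  0.511]
 [-0.511 -0.     0.859]
 [ 0.001 -1.     0.001]]
[-0.92809653  0.25963075  0.14268548]
trans [-0.0004, 0.0001, 0.0015]
rot [-0.0003, 0.1725, 0.0004]
```

View pics/s26.png

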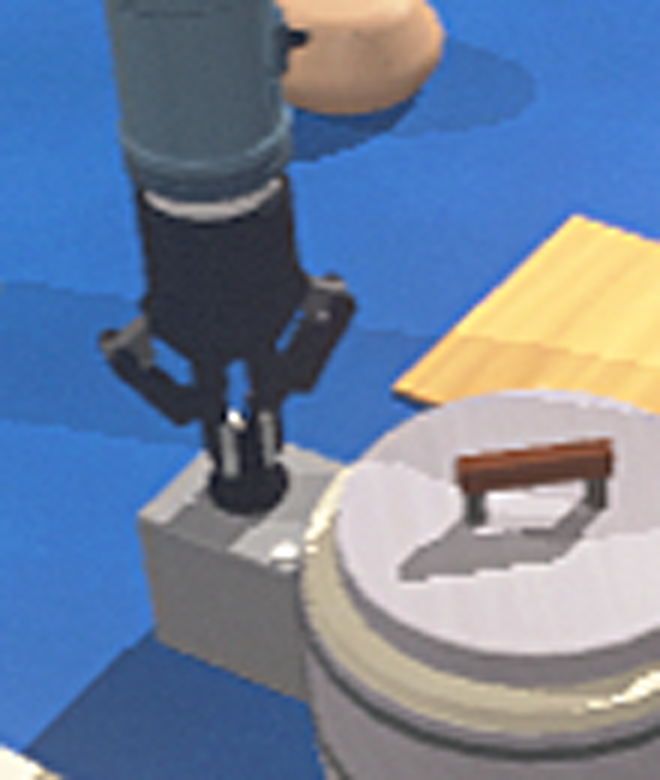

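Request:
drive_tool --motion '[{"translation":[0,0,0.0015],"delta_rot":[0,0.03,0],"grip":0},{"translation":[0,0,0.0015],"delta_rot":[0,0.06,0],"grip":0},{"translation":[0,0,0.0015],"delta_rot":[0,0.09,0],"grip":0},{"translation":[0,0,0.0015],"delta_rot":[0,0.12,0],"grip":0},{"translation":[0,0,0.0015],"delta_rot":[0,0.14,0],"grip":0},{"translation":[0,0,0.0015],"delta_rot":[0,0.155,0],"grip":0},{"translation":[0,0,0.0015],"delta_rot":[0,0.165,0],"grip":0},{"translation":[0,0,0.0015],"delta_rot":[0,0.17,0],"grip":0},{"translation":[0,0,0.0015],"delta_rot":[0,0.17,0],"grip":0}]'

```text
time: 50.92
ee_pos: [0.4537, -0.0293, 0.1156]
tool_rot: [-0.608, 0.608, -0.361, 0.361]
ft_force: [-2.8, -4.3, 4.0]
width: 0.146
```

```bash
cat >> h.py <<'E'
def yaw():
    z=rot().as_matrix()[:,2];s=r.observe();print('yaw',np.degrees(np.arctan2(z[1],z[0])).round(2),'F',np.round(s['ft_force'],1),'T',np.round(s['ft_torque'],2),'w',s['width'])
E
python3 -c "
from h import *
yaw()"
```

```text
yaw 28.63 F [-2.8 -4.3  4. ] T [-1.1   0.76  0.09] w 0.14629526411379667
```

Request:
drive_tool --motion '[{"translation":[0,0,0],"delta_rot":[0,0.01,0],"grip":0},{"translation":[0,0,0],"delta_rot":[0,0.02,0],"grip":0},{"translation":[0,0,0],"delta_rot":[0,0.025,0],"grip":0},{"translation":[0,0,0],"delta_rot":[0,0.025,0],"grip":0}]'

```text
time: 51.25
ee_pos: [0.4536, -0.0293, 0.1156]
tool_rot: [-0.594, 0.595, -0.383, 0.383]
ft_force: [-1.5, -2.8, 2.2]
width: 0.145
```

```bash
python3 -c "
from h import *
yaw()"
```

```text
yaw 24.39 F [-1.5 -2.8  2.2] T [-0.64  0.33  1.8 ] w 0.14489960365707186
```

Torque jumped to 1.8 N m, so the dial is at its stop. Release it to spring back, then rise.

Request:
drive_tool --motion '[{"translation":[0,0,0],"delta_rot":[0,-0.02,0],"grip":0},{"translation":[0,0,0],"delta_rot":[0,-0.02,0],"grip":0.5},{"translation":[0,0,0],"delta_rot":[0,-0.02,0],"grip":1},{"translation":[0,0,0],"delta_rot":[0,-0.02,0],"grip":1},{"translation":[0,0,0],"delta_rot":[0,-0.02,0],"grip":1},{"translation":[0,0,0],"delta_rot":[0,-0.02,0],"grip":1},{"translation":[0,-0.02,0],"delta_rot":[0,-0.02,0],"grip":1},{"translation":[0,-0.08,0],"delta_rot":[0,-0.02,0],"grip":1},{"translation":[0,-0.15,0],"delta_rot":[0,-0.02,0],"grip":1},{"translation":[0,-0.2,0],"delta_rot":[0,-0.02,0],"grip":1}]'

```text
time: 52.08
ee_pos: [0.4541, -0.0296, 0.2183]
tool_rot: [-0.605, 0.606, -0.364, 0.365]
ft_force: [0.1, -0.3, 0.4]
width: 1.003
```

Request:
drive_tool --motion '[{"translation":[0.06,-0.06,-0.03],"delta_rot":[0,0,0],"grip":1},{"translation":[0.12,-0.12,-0.06],"delta_rot":[0,0,0],"grip":1},{"translation":[0.2,-0.14,-0.1],"delta_rot":[0,0,0],"grip":1},{"translation":[0.28,-0.14,-0.12],"delta_rot":[0,0,0],"grip":1},{"translation":[0.34,-0.14,-0.12],"delta_rot":[0,0,0],"grip":1},{"translation":[0.34,-0.14,-0.12],"delta_rot":[0,0,0],"grip":1},{"translation":[0.34,-0.14,-0.12],"delta_rot":[0,0,0],"grip":1}]'

```text
time: 52.67
ee_pos: [0.4803, -0.2102, 0.2894]
tool_rot: [-0.604, 0.606, -0.365, 0.367]
ft_force: [-0.7, 1.3, -0.5]
width: 0.999
```

```bash
python3 -c "
from h import *
st()
a=capture('scene');b=capture('top');zoom(a,'s27',185,155,295,250,7);zoom(b,'t27',130,110,390,280,3);zoom(b,'t27b',215,135,295,250,6.5)"
```

```text
t 52.67 p [ 0.4803 -0.2102  0.2894] F [-0.7  1.3 -0.5] w 0.999
axes (cols xyz)
 [[ 0.464  0.001  0.886]
 [-0.886 -0.004  0.464]
 [ 0.004 -1.    -0.   ]]
```

View pics/s27.png

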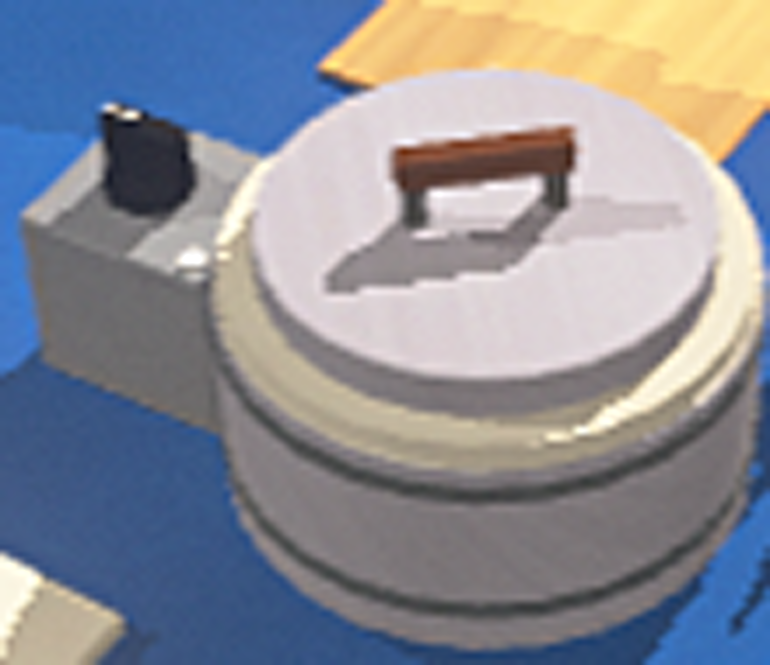

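View pics/t27.png

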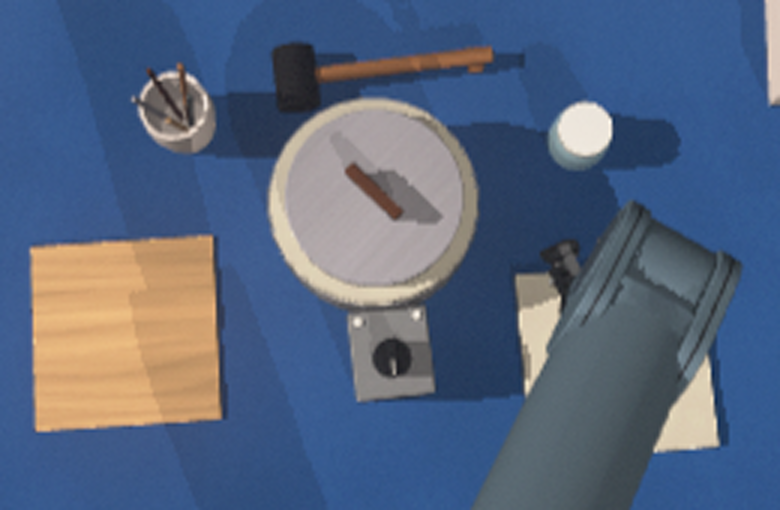

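View pics/t27b.png

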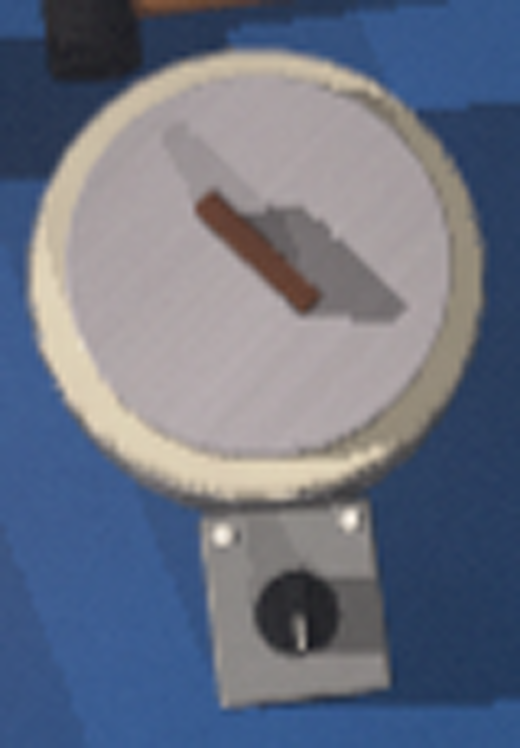

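The lid looks the same as in the original seated view. The dial mark is back at its start (t27b (302,635)), the board is empty, and the crock, jar and mallet are where they were. Handing in.

```bash
python3 -c "
from workcell import r
print(r.finish_job())"
```

```text
the job is handed in; nothing more can be done
None
```

The job is done and handed in at about 53 s: all four pots are stacked in the kiln, the lid is back on, and the start dial has been turned.

- **Lid off:** I set the lid on the slab. It was later knocked about 5 cm aside while I was stacking pots, so I measured it again before picking it up.
- **Pots:** each of the three upper pots stopped within about 0.3 mm of its expected nested height, and the stack looked straight in the scene view.
- **Lid back on:** I pressed with about 17 N to a hard stop at 166.8 mm, the same height as in the original grasp. In the scene view the edge strips differed from the start picture by no more than about 0.3 px in height. The sideways match on two of the front strips was ambiguous, so I judged the lid level by eye and by height.
- **Dial:** I turned it clockwise about 69° until the torque jumped to 1.8 N m at the stop, then let go. The last pictures show the mark back at its rest position.
- **Other things:** the board is empty, and the crock, jar and mallet look unmoved. The arm ended clear of everything.

No check failed. I did not measure the lid's tilt directly, and handing in gave no verdict.

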